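# Slide a loaded sample tray over the step into its docking bay

## Task

Dock the loaded sample tray: take it by its upright tab, bring its front edge up onto the raised deck of the bay while its back edge still rests on the worktop, then slide it level under the two side lips until it sits fully home against the end stop with the docking pin pressed in, and let go. The beaker and the bottle stand loose on the tray and must stay standing on it; slide the tray, do not carry it through the air, feel for the stop and never ram or jam the tray against the bay. Leave the other things on the worktop alone.

Things in the scene. Friction and masses are not known exactly. Their poses are not given: they have to be found in the camera images.
- tray: Loose flat aluminium sample tray, a plate 160 long (its x) x 110 wide (its y) x 6 mm thick with square edges, about 0.28 kg, starting flat on the worktop in front of the bay and turned a little from it. Origin: centre of the underside; x points to the front edge (the one that enters the bay first), z up. At the back stands one upright steel tab for gripping.
- tray_grip (a point): Grip point on the tray's upright tab. The tab is 12 mm thick (along tray y, the way to grip it), 36 mm long (along tray x) and reaches to 55 mm above the tray's underside; its centre is 62 mm behind the tray's centre, and this point is 42 mm above the tray's underside.
- tray_front (a point): Middle of the lower front edge of the tray, 80 mm ahead of the tray's origin at its underside.
- tray_back (a point): Middle of the lower back edge of the tray, 80 mm behind the tray's origin at its underside.
- beaker: Small open glass beaker, 45 mm across, 58 mm tall, standing loose on the tray (not fastened). Origin: centre of its underside, z up. It and the bottle may have swapped places.
- bottle: Small brown capped bottle, 38 mm across, 72 mm tall, standing loose on the tray. Origin: centre of its underside, z up.
- bay: Docking bay, fixed: a grey deck plate, 205 x 160 mm, flat top 6 mm above the worktop. Origin on the worktop on the bay's centre line; x points along the way in, z up; the deck runs from x = -80 to +125 mm, open above between its rails. A push under 10 N seats the tray; over 25 N between tray and bay is ramming.
- bay_edge (a point): Middle of the upper front edge of the deck (the step, 6 mm high, square): x = -80 mm, z = 6 mm in the bay's frame.
- bay_throat (a point): Centre line on the deck where the side rails become parallel: x = -45 mm, z = 6 mm in the bay's frame. From here to x = +85 mm the rails (9.5 mm high) have inner faces at y = +58 and -58 mm (3 mm free each side of a centred tray); in front, to x = -76 mm, they flare outward to about +-68 mm.
- bay_lip (a point): Middle between the front ends of the two lips on the rails, at the height of their undersides: x = +20 mm, 9.5 mm above the deck. The lips run to x = +80 mm and reach in to y = +-49 mm, 3.5 mm free over a level tray's plate.
- dock_pin (a joint): Brass pin (4 mm across) in the face of the end stop, a steel block 70 wide, 22 mm tall across the bay's far end: 0 = out, 4 mm proud; 0.004 m = flush; it reads about 0.0033 or more when the tray lies against the stop. Its 0.6 N spring cannot push the tray back. The stop is adjustable: its face lies anywhere from x = +67 to +103 mm in the bay's frame, not measured: feel for it.
- filter_tin: Bystander: round white tub with a lid, 53 mm across, 42 mm tall, origin at the centre of its underside.
- measuring_cylinder: Bystander: slim glass measuring cylinder on a foot, 54 mm across the foot, 174 mm tall, origin at the centre of its underside.
- petri_dish: Bystander: shallow clear dish, 61 mm across, 14 mm tall, origin at the centre of its underside.
- label_tape: Bystander: roll of tape lying flat, 104 mm across, 25 mm tall, origin at the centre of its underside.
Mind the look-alikes: they are no part of the job. Leave any pink or red look-alike of the bottle alone.

How it is judged (in metres and radians):
On the way:
1. the tray's front edge lies over the deck, past the step, and the tray rests on the deck while its back edge is still down on the worktop (x of tray_front in the frame of bay above -0.075 m and height (world z) of tray_front above 0.005 m and height (world z) of tray_back below 0.004 m and contact force between tray and bay above 0.2 N), for 0.15 s.
At the end, for the whole second after the job is handed in: The tray lies flat on the bay's deck between the rails (centre within 7 mm of the centre line, tilt under 2 degrees) with its front edge within about 1.5 mm of the end stop (docking pin pressed in by more than 2 of its 4 mm), and the beaker and the bottle stand upright on it; all at rest (value of joint dock_pin above 0.002 m and x of tray in the frame of bay between -0.018 and 0.028 m and y of tray in the frame of bay between -0.007 and 0.007 m and z of tray in the frame of bay between 0.004 and 0.0085 m and angle between the x axis of tray and the x axis of bay, either way round below 0.1 rad and angle between tray's own z axis and vertical below 0.035 rad and linear speed of each of tray, beaker, bottle below 0.01 m/s and angle between each of beaker, bottle's own z axis and vertical below 0.1 rad and z of beaker in the frame of tray between 0.003 and 0.01 m and horizontal distance between each of beaker, bottle and tray below 0.09 m and z of bottle in the frame of tray between 0.003 and 0.01 m); the robot touches nothing.
It fails at once if the tray is pressed against the bay with more than 25 N (contact force between tray and bay above 25 N).
It fails at once if the tray is carried through the air (its back edge rises over 30 mm, or its middle over 20 mm, above the worktop) (height (world z) of tray_back above 0.03 m or height (world z) of tray above 0.02 m).
It fails at once if the beaker or the bottle is tipped by more than 20 degrees (angle between any of beaker, bottle's own z axis and vertical above 0.35 rad).
It fails at once if a bystander is moved by more than 20 mm (distance of any of filter_tin, measuring_cylinder, petri_dish, label_tape from where it was at the start of the episode above 0.02 m).
It also fails if it takes over 51 s, if anything falls off the work surface, if the arm or the gripper's body presses on something with over 40 N, if the wrist force passes 120 N, or if a joint passes its speed limit or range.

## Robot

A 6-joint arm with a two-finger parallel gripper is mounted at the origin on a cart in front of the work surface, level with it; the furniture and walls round the work are solid. World frame = base frame: x ahead of the robot, y to its left, z up, the work surface at z = 0. Lengths are in m, angles in degrees, forces in N, time in s.
With the tool pointing down it reaches from about 0.225 to 0.875 m from the base axis. Payload 3.4 kg.
Tool frame: the origin (TCP) lies midway between the tips of the shut fingers; the grasp point (between the pads) lies ctrl.hold_point_z behind it (ctrl.hold_point_z is the distance from the TCP to the grasp point, in m); z points along the fingers, x is the direction in which the jaws open and shut, and the axes are right-handed (so a half turn about z gives the same grasp; the last joint's range is limited). The gripper opens to 85 mm and grips with 20 to 120 N. Pads are 22 mm wide; open, the fingers measure 114 mm over their backs; the gripper's body (76 mm by 85 mm) begins 54 mm behind the grasp point. The pads swing forward as they close: fully open they stand 13 mm farther back than shut.
Start: joints at [-80.501, 15.808, 86.224, -0, 77.962, -6.933], TCP at [0.163, -0.552, 0.231] pointing down, gripper open.
Joint ranges: [-165.64, 165.64], [-43.16, 119.46], [12.63, 154.43], [-67.54, 247.53], [6.08, 155.33], [-154.97, 154.97]. Speed limits (degrees/s): [147.25, 147.25, 180, 180, 180, 180].

## Interface

Orientations are given as [roll, pitch, yaw] about the fixed x, y, z axes, in that order (R = Rz(yaw) Ry(pitch) Rx(roll)).
In Python, from workcell import ctrl gives the robot as it stands. The module is installed in compiled form; this text tells all that it offers.
- The arm moves only by the tool play_rows, never from a script. Its argument "steps" is a list of rows, each a list of 7 numbers: the shift along the world's x, y, z in mm, then the turn, a rotation vector about the world's x, y, z in degrees, then the finger opening in mm, from 0 to 85.4. In form: [[x, y, z, wx, wy, wz, hand], ...]. A call has exactly 8 rows; each row is the pose to reach, as a shift and turn from the pose commanded when the call began; what a row does not reach only later rows make up. A row lasts 1/8 s, in which the tool goes at most 62.5 mm and 10.7 degrees, less where a joint would pass 70% of its speed; a pose out of reach is approached as far as the arm can. A call with a gripper value outside its range is refused whole. The fingers move at their own pace and stop on an object; "squeeze" is the grip in N (left out, the last holds). Time passes only in rows, so rows that repeat a pose let the fingers close, or fill a call up. It gives the time, the measured TCP pose, the force and the opening at its end, in the units of the state.
- ctrl.get_state(): the state, without advancing time (a new reading comes with each control period).
- ctrl.camera(name): name is "side" or "top" or "wrist"; returns a dict with "frame" (400x640x3 uint8, blue, green, red), "mtx" (3x3 intrinsics, pixels), "view" (4x4, takes a point from world to camera coordinates); the wrist camera has in their place "tool_from_camera" (4x4, takes a point from camera to tool coordinates, whose origin is the TCP and whose axes are the tool frame's). Camera axes: x right, y down, z forward; pixel columns grow to the right and rows downward; lengths in m; the calibration is good to about 2 mm. A picture is of the moment at which its call begins: read the wrist's pose just before it. There is no depth.
- ctrl.close_job(): hands the job in, once; it reports no verdict.
The state is a dict: "clock": time; "qpos": joint angles; "qvel": joint speeds; "joint_efforts": joint torques, N m; "tcp_pos": TCP position; "ee_rot": TCP orientation; "force": force on the tool from outside, world axes, zero at the start; "torque": the same for the moment, N m; "gripper_width": finger opening in m.
Only numpy, scipy, OpenCV 4.12 (cv2) and the standard library are available. Lean on these libraries where they do the work, as an engineer would, in place of code of your own. Each camera call takes 0.05 s, during which the arm holds its last target.

## Working session

There is one attempt and no reset: what is moved stays moved. The work goes in short steps, Python scripts to look and compute and a tool call to move; the robot and the scene stay as the last step left them, time stands still between calls to the robot, and variables do not carry over. Pictures are saved under pics/ and viewed, and the job is handed in when it is done.

Besides the shell and the picture viewer there is one more tool, called after "Request:" as name(argument=value, ...) on one line, values as JSON. play_rows: Moves the arm, as the interface text tells. Its arguments: {"type":"object","properties":{"steps":{"type":"array","items":{"type":"array","items":{"type":"number"}}},"squeeze":{"type":"number"}},"required":["steps"]}

```bash
mkdir -p pics; python3 - <<'E'
from workcell import ctrl
import cv2, numpy as np
s=ctrl.get_state(); print({k:np.round(v,4).tolist() for k,v in s.items()}); print(ctrl.hold_point_z)
import pickle
d={}
for n in ("top","side"):
    c=ctrl.camera(n); d[n]=c; cv2.imwrite(f"pics/{n}0.png",c["frame"]); print(n,c["mtx"].tolist(),np.round(c["view"],4).tolist())
pickle.dump(d,open("cams0.pkl","wb"))
E
```

```text
{'clock': 0.0, 'qpos': [-80.5001, 15.8459, 86.2952, -0.0002, 77.9621, -6.9327], 'qvel': [0.027, 0.0098, -0.119, -0.0558, -0.0677, 0.0337], 'joint_efforts': [0.0006, -41.6778, -24.5806, -0.0001, 0.0111, -0.0], 'tcp_pos': [0.1626, -0.551, 0.2305], 'ee_rot': [-179.9878, 0.1024, -73.5673], 'force': [-0.2564, 0.1069, -0.2004], 'torque': [-0.0343, 0.0096, -0.0385], 'gripper_width': 0.0853}
0.0187
top [[425.18797945754636, 0.0, 319.6679726292543], [0.0, 425.18797945754636, 199.51924702323768], [0.0, 0.0, 1.0]] [[0.0018, -1.0, 0.0055, 0.2274], [-0.9882, -0.0026, -0.1533, 0.5495], [0.1533, -0.0052, -0.9882, 1.0834], [0.0, 0.0, 0.0, 1.0]]
side [[400.33501149721315, 0.0, 313.36001718212236], [0.0, 400.33501149721315, 196.80249386296305], [0.0, 0.0, 1.0]] [[-0.8824, -0.4701, 0.0204, 0.5976], [-0.2462, 0.4244, -0.8714, 0.0824], [0.401, -0.7739, -0.4902, 1.031], [0.0, 0.0, 0.0, 1.0]]
```

View pics/top0.png

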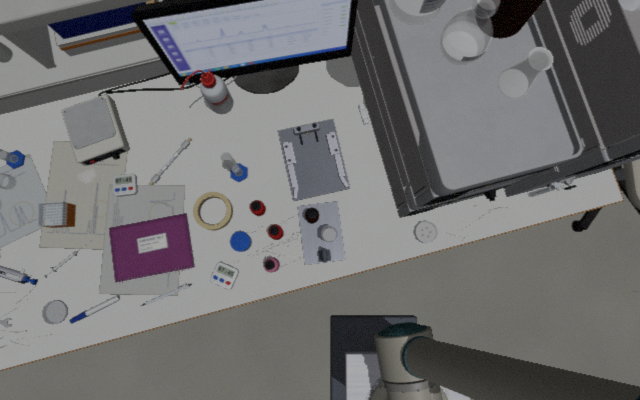

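View pics/side0.png

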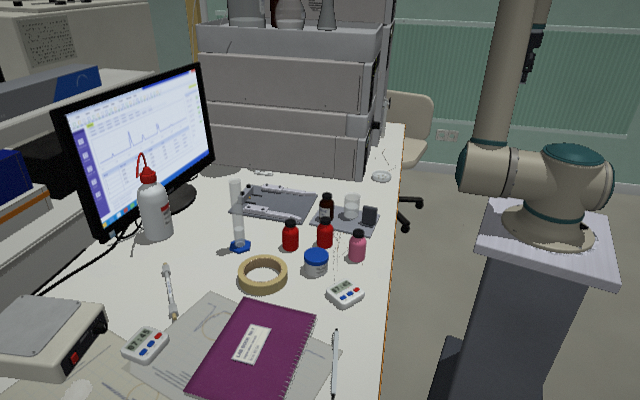

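```bash
python3 - <<'E'
import cv2,pickle
d=pickle.load(open("cams0.pkl","rb"))
t=d["top"]["frame"][110:280,260:370]; cv2.imwrite("pics/topc.png",cv2.resize(t,None,fx=3.5,fy=3.5,interpolation=cv2.INTER_CUBIC))
t=d["top"]["frame"][110:210,270:360]; cv2.imwrite("pics/topc_bay.png",cv2.resize(t,None,fx=6,fy=6,interpolation=cv2.INTER_CUBIC))
t=d["top"]["frame"][195:270,290:350]; cv2.imwrite("pics/topc_tray.png",cv2.resize(t,None,fx=8,fy=8,interpolation=cv2.INTER_CUBIC))
t=d["side"]["frame"][160:270,220:400]; cv2.imwrite("pics/sidec.png",cv2.resize(t,None,fx=4.4,fy=4.4,interpolation=cv2.INTER_CUBIC))
E
```

```text
(no output)
```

View pics/topc_bay.png

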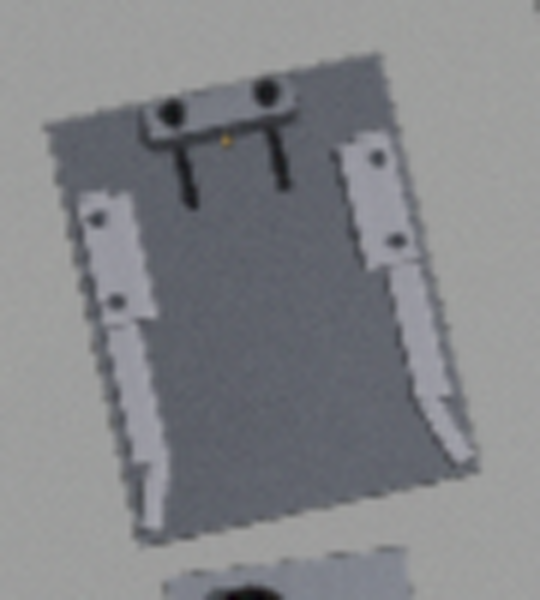

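View pics/topc_tray.png

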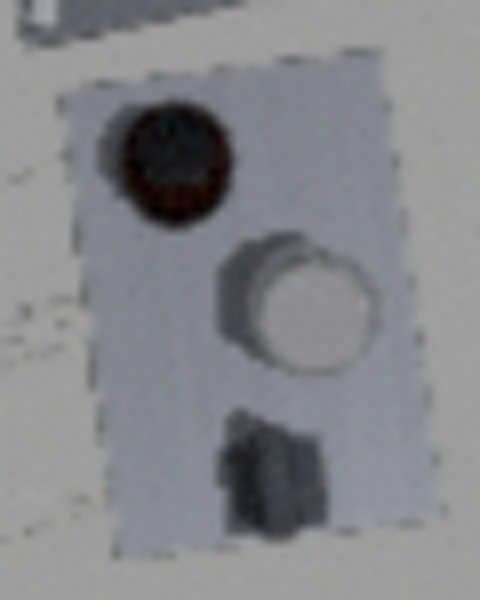

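View pics/sidec.png

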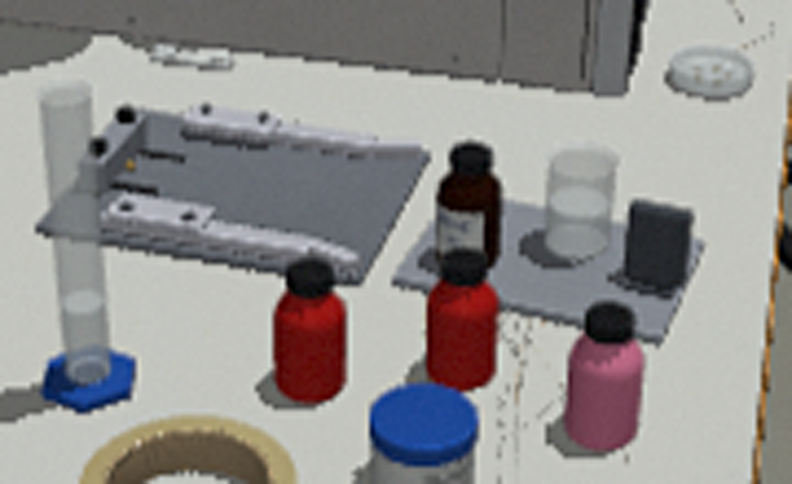

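```bash
cat > h.py <<'E'
import numpy as np,cv2,pickle
from scipy.optimize import least_squares
def px(c,off,s): return (np.array(c,float)+.5)/s-.5+np.array(off)
def ray(cam,uv):
    V=cam["view"];K=cam["mtx"];R=V[:3,:3];o=-R.T@V[:3,3]
    d=R.T@np.linalg.solve(K,[uv[0],uv[1],1]); return o,d/np.linalg.norm(d)
def onz(cam,uv,z):
    o,d=ray(cam,uv); return o+d*(z-o[2])/d[2]
def proj(cam,P):
    P=np.atleast_2d(P);c=P@cam["view"][:3,:3].T+cam["view"][:3,3];c=c@cam["mtx"].T;return c[:,:2]/c[:,2:]
def tri(rays):
    A=np.zeros((3,3));b=np.zeros(3)
    for o,d in rays:
        M=np.eye(3)-np.outer(d,d);A+=M;b+=M@o
    return np.linalg.solve(A,b)
def fit(local,world):
    # 2D rigid local->world
    local=np.array(local)[:,:2];w=np.array(world)[:,:2]
    f=lambda p:(np.c_[np.cos(p[2])*local[:,0]-np.sin(p[2])*local[:,1]+p[0],np.sin(p[2])*local[:,0]+np.cos(p[2])*local[:,1]+p[1]]-w).ravel()
    r=least_squares(f,[*w.mean(0),0]);return r.x,r.fun.reshape(-1,2)
E
python3 - <<'E'
from h import *
d=pickle.load(open("cams0.pkl","rb"));T=d["top"];S=d["side"]
tl=[(80,55),(80,-55),(-80,55),(-80,-55)]
bl=[(-80,80),(-80,-80),(125,80),(125,-80)]
tp=[px(c,(290,195),8) for c in [(62,95),(380,50),(118,555),(440,515)]]
bp=[px(c,(270,110),6) for c in [(140,545),(478,470),(45,125),(380,57)]]
# side: crop offset (220,160) x4.4 ; visible corners
ts={2:(660,340),3:(703,240),0:(395,280)}
bs={0:(362,283),1:(430,155),2:(40,228)}
for n,l,p,s in(("tray",tl,tp,ts),("bay",bl,bp,bs)):
    w=[onz(T,q,.006) for q in p]
    x,r=fit(np.array(l)/1000,w);print(n,x[:2]*1000,np.degrees(x[2]));print((r*1000).round(1).tolist())
    for i,c in s.items():
        q=px(c,(220,160),4.4); P=tri([ray(T,p[i]),ray(S,q)]);print(i,"tri mm",(P*1000).round(1), "side-z6",(onz(S,q,.006)*1000).round(1),"top-z6",(w[i]*1000).round(1))
# tab top: side crop corners
E
```

```text
tray [465.1787962  225.24972744] 7.378181469122649
[[2.2, 0.8], [0.5, 0.0], [-1.7, 0.4], [-1.0, -1.2]]
2 tri mm [379.9 268.9   6.6] side-z6 [379.7 268.    6. ] top-z6 [380.5 269.1   6. ]
3 tri mm [393.6 161.8   9.4] side-z6 [395.  156.2   6. ] top-z6 [393.9 161.6   6. ]
0 tri mm [535.  289.2   7.1] side-z6 [535.6 287.7   6. ] top-z6 [535.3 289.3   6. ]
bay [646.1786979  242.14013252] 12.773830604448095
[[-1.4, 1.0], [-1.1, -0.9], [0.4, -0.3], [2.1, 0.2]]
0 tri mm [550.9 301.1   6.7] side-z6 [550.6 300.    6. ] top-z6 [551.8 301.5   6. ]
1 tri mm [586.4 147.3   7.1] side-z6 [586.9 145.5   6. ] top-z6 [586.9 147.3   6. ]
2 tri mm [747.8 347.1   8.3] side-z6 [748.6 344.    6. ] top-z6 [750.  348.1   6. ]
```

```bash
python3 - <<'E'
from h import *
d=pickle.load(open("cams0.pkl","rb"));T=d["top"];S=d["side"]
tr=np.array([.4652,.2252]);a=np.radians(7.38);R=np.array([[np.cos(a),-np.sin(a)],[np.sin(a),np.cos(a)]])
def show(n,P): print(n,(P*1000).round(1),"tray frame",((P[:2]-tr)@R*1000).round(1))
show("beaker top rim @z64",onz(T,px((315,312),(290,195),8),.064))
show("bottle cap @78",onz(T,px((177,155),(290,195),8),.078))
show("beaker tri",tri([ray(T,px((315,312),(290,195),8)),ray(S,px((586,155),(220,160),4.4))]))
show("bottle tri",tri([ray(T,px((177,148),(290,195),8)),ray(S,px((471,150),(220,160),4.4))]))
# tab top corner estimates
for c in [(245,425),(290,425),(320,440),(328,520),(240,530)]: show(("tab55",c),onz(T,px(c,(290,195),8),.055))
for n,uv,z in (("red1",(275,231),.078),("pink",(270,264),.078),("red0",(257,207),.078),("tin",(240,241),.042),("cyl top",(228,160),.174),("cyl foot",(239,173),.01),("petri",(425,231),.01)): show(n,onz(T,uv,z))
# tab projections expected
for lx in(-80,-44):
  for ly in(-6,6):
    w=R@np.array([lx,ly])/1000+tr
    P=np.array([[*w,.055],[*w,.006]]);print(lx,ly,((proj(T,P)-[290,195]+.5)*8).round().tolist(),((proj(S,P)-[220,160]+.5)*4.4).round().tolist())
E
```

```text
beaker top rim @z64 [457.3 204.9  64. ] tray frame [-10.4 -19.2]
bottle cap @78 [506.1 249.1  78. ] tray frame [43.7 18.4]
beaker tri [456.3 204.9  71.2] tray frame [-11.4 -19. ]
bottle tri [508.3 249.2  81.1] tray frame [45.8 18.2]
('tab55', (245, 425)) [421.7 227.2  55. ] tray frame [-42.9   7.5]
('tab55', (290, 425)) [421.7 212.7  55. ] tray frame [-44.8  -6.8]
('tab55', (320, 440)) [416.9 203.1  55. ] tray frame [-50.7 -15.7]
('tab55', (328, 520)) [391.5 200.6  55. ] tray frame [-76.3 -15. ]
('tab55', (240, 530)) [388.3 228.7  55. ] tray frame [-75.8  13.4]
red1 [462.5 341.7  78. ] tray frame [ 12.2 115.9]
pink [379.9 352.7  78. ] tray frame [-68.2 137.4]
red0 [523.6 388.7  78. ] tray frame [ 78.9 154.6]
tin [439.1 435.9  42. ] tray frame [  1.2 212.3]
cyl top [622.4 446.1 174. ] tray frame [184.2 198.9]
cyl foot [627.  450.1  10. ] tray frame [189.3 202.2]
petri [468.8 -55.5  10. ] tray frame [ -32.5 -278.8]
-80 -6 [[302.0, 536.0], [299.0, 537.0]] [[694.0, 213.0], [686.0, 286.0]]
-80 6 [[265.0, 541.0], [263.0, 542.0]] [[690.0, 224.0], [681.0, 297.0]]
-44 -6 [[288.0, 423.0], [285.0, 430.0]] [[633.0, 201.0], [626.0, 273.0]]
-44 6 [[251.0, 428.0], [249.0, 434.0]] [[627.0, 211.0], [620.0, 283.0]]
```

Request:
play_rows(steps=[[9, 28, 0, 0, 0, 0, 85], [27, 85, 0, 0, 0, -1, 85], [45, 142, 0, 0, 0, -2, 85], [63, 199, 0, 0, 0, -3, 85], [81, 256, 0, 0, 0, -4, 85], [99, 313, 0, 0, 0, -5, 85], [117, 370, 0, 0, 0, -6, 85], [135, 427, 0, 0, 0, -7, 85]], squeeze=90)

```text
clock: 1.1
tcp_pos: [0.2977, -0.1227, 0.2313]
ee_rot: [-180.0, -0.0, -80.7]
force: [0.1, -0.2, -0.2]
gripper_width: 0.0852
```

Request:
play_rows(steps=[[18, 57, -5, 0, 0, -1, 85], [36, 114, -15, 0, 0, -2, 85], [54, 171, -25, 0, 0, -2, 85], [72, 228, -40, 0, 0, -2, 85], [90, 285, -55, 0, 0, -2, 85], [100, 325, -70, 0, 0, -2, 85], [106, 341, -80, 0, 0, -2, 85], [106, 341, -80, 0, 0, -2, 85]])

```text
clock: 2.1
tcp_pos: [0.4031, 0.2163, 0.1504]
ee_rot: [179.9, -0.1, -82.5]
force: [-0.4, -0.3, -0.1]
gripper_width: 0.0847
```

```bash
python3 - <<'E'
from workcell import ctrl
from h import *
s=ctrl.get_state(); print(s["clock"],np.round(s["tcp_pos"],4),np.round(s["ee_rot"],2),np.round(s["force"],2))
c=ctrl.camera("wrist"); cv2.imwrite("pics/w1.png",c["frame"]); print(c["mtx"].tolist(),np.round(c["tool_from_camera"],4).tolist())
pickle.dump((s,c),open("w1.pkl","wb"))
E
```

```text
2.1 [0.4031 0.2163 0.1504] [ 1.7986e+02 -7.0000e-02 -8.2480e+01] [-0.41 -0.26 -0.14]
[[292.05305763475656, 0.0, 319.33314577343947], [0.0, 292.05305763475656, 196.1378512292094], [0.0, 0.0, 1.0]] [[1.0, 0.0011, 0.0012, 0.0004], [-0.0014, 0.9459, 0.3245, -0.0839], [-0.0008, -0.3245, 0.9459, -0.142], [0.0, 0.0, 0.0, 1.0]]
```

View pics/w1.png

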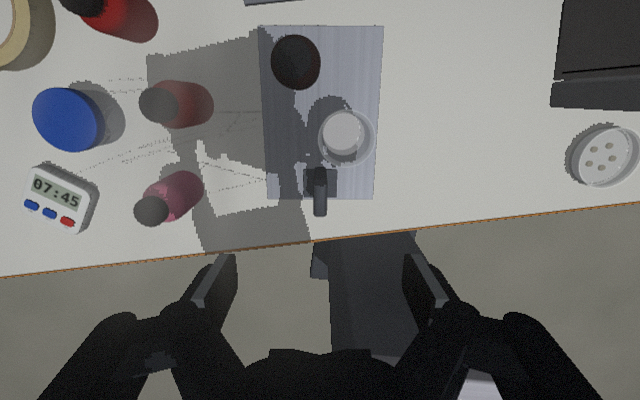

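```bash
python3 - <<'E'
from h import *
s,c=pickle.load(open("w1.pkl","rb"))
t=c["frame"][10:230,245:400]; cv2.imwrite("pics/w1c.png",cv2.resize(t,None,fx=2.7,fy=2.7,interpolation=cv2.INTER_CUBIC))
t=c["frame"][160:225,255:385]; cv2.imwrite("pics/w1d.png",cv2.resize(t,None,fx=6,fy=6,interpolation=cv2.INTER_CUBIC))
E
```

```text
(no output)
```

View pics/w1c.png

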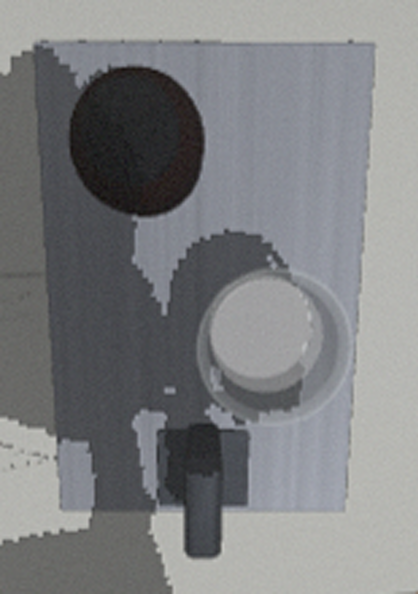

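View pics/w1d.png

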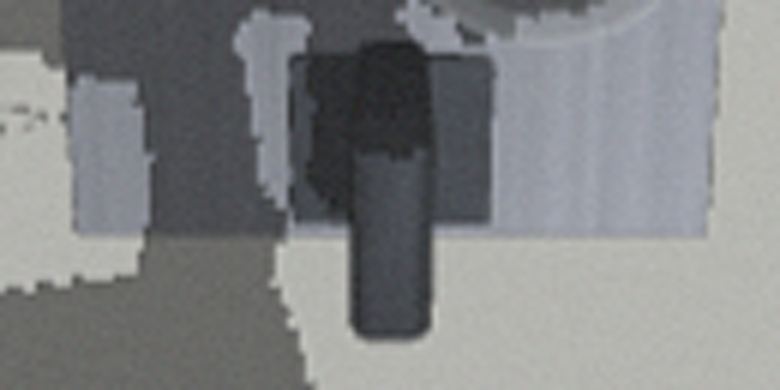

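```bash
cat >> h.py <<'E'
from scipy.spatial.transform import Rotation as Rn
def wcam(s,c):
    R=Rn.from_euler("xyz",s["ee_rot"],degrees=True).as_matrix()
    M=np.eye(4);M[:3,:3]=R;M[:3,3]=s["tcp_pos"]
    W=M@c["tool_from_camera"]; return dict(mtx=c["mtx"],view=np.linalg.inv(W))
E
python3 - <<'E'
from h import *
s,c=pickle.load(open("w1.pkl","rb"));W=wcam(s,c)
d=pickle.load(open("cams0.pkl","rb"));T=d["top"]
p=[px(q,(245,10),2.7) for q in [(36,43),(374,43),(62,510),(345,510)]]
w=[onz(W,q,.006) for q in p]
x,r=fit(np.array([(80,55),(80,-55),(-80,55),(-80,-55)])/1000,w);print(x[:2]*1000,np.degrees(x[2]),(r*1000).round(1).tolist())
for q in [(352,338),(432,338),(360,50),(425,50)]: print("tab z55",(onz(W,px(q,(255,160),6),.055)*1000).round(1))
a=x[2];tg=x[:2]+.062*-np.array([np.cos(a),np.sin(a)]);print("grip",tg*1000)
# height of tab back top edge: wrist vs top cam
tb=px((272,541),(290,195),8)
print(tri([ray(W,px((392,340),(255,160),6)),ray(T,px((272,538),(290,195),8))])*1000)
for i,(q,t) in enumerate(zip(p,[(62,95),(380,50),(118,555),(440,515)])): print("tri corner",(tri([ray(W,q),ray(T,px(t,(290,195),8))])*1000).round(1))
E
```

```text
[464.57137066 222.6736839 ] 7.5151263169253175 [[0.8, 1.2], [0.8, -0.8], [-0.8, 0.3], [-0.8, -0.7]]
tab z55 [386.5 218.7  55. ]
tab z55 [388.  207.1  55. ]
tab z55 [429.5 223.   55. ]
tab z55 [430.7 214.1  55. ]
grip [403.10392789 214.56483204]
[386.08313467 215.61278059  53.70753885]
tri corner [538.1 290.  -10.3]
tri corner [549.4 180.9  12.5]
tri corner [380.1 267.6   8. ]
tri corner [394.4 160.8  11.3]
```

Request:
play_rows(steps=[[0, -1, -15, 0, 0, 0, 50], [0, -1.5, -40, 0, 0, 0, 50], [0, -1.5, -65, 0, 0, 0, 50], [0, -1.5, -90, 0, 0, 0, 50], [0, -1.5, -110, 0, 0, 0, 50], [0, -1.5, -122, 0, 0, 0, 50], [0, -1.5, -126.5, 0, 0, 0, 50], [0, -1.5, -126.5, 0, 0, 0, 40]], squeeze=90)

```text
clock: 3.15
tcp_pos: [0.404, 0.2146, 0.0252]
ee_rot: [-180.0, -0.0, -82.6]
force: [-0.7, -0.1, 0.6]
gripper_width: 0.04
```

```bash
python3 - <<'E'
from workcell import ctrl
from h import *
s=ctrl.get_state(); print(s["clock"],np.round(s["tcp_pos"],4),np.round(s["ee_rot"],2),np.round(s["force"],2))
c=ctrl.camera("wrist"); cv2.imwrite("pics/w2.png",c["frame"])
E
```

```text
3.15 [0.404  0.2146 0.0252] [-179.97   -0.    -82.6 ] [-0.7  -0.11  0.56]
```

View pics/w2.png

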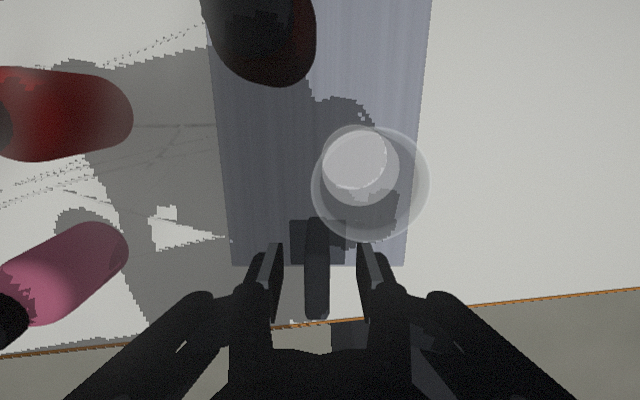

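Request:
play_rows(steps=[[0, 0, -1, 0, 0, 0, 30], [0, 0, -1, 0, 0, 0, 22], [0, 0, -1, 0, 0, 0, 16], [0, 0, -1, 0, 0, 0, 12], [0, 0, -1, 0, 0, 0, 6], [0, 0, -1, 0, 0, 0, 0], [0, 0, -1, 0, 0, 0, 0], [0, 0, -1, 0, 0, 0, 0]], squeeze=90)

```text
clock: 4.2
tcp_pos: [0.4037, 0.2153, 0.0242]
ee_rot: [-180.0, 0.0, -82.6]
force: [-1.8, 2.7, 5.4]
gripper_width: 0.0106
```

```bash
python3 - <<'E'
from workcell import ctrl
from h import *
s=ctrl.get_state(); print(s["clock"],np.round(s["tcp_pos"],4),np.round(s["ee_rot"],2),np.round(s["force"],2),np.round(s["torque"],3),s["gripper_width"])
c=ctrl.camera("top"); pickle.dump((s,c),open("t3.pkl","wb"))
t=c["frame"][110:280,260:370]; cv2.imwrite("pics/t3.png",cv2.resize(t,None,fx=3.5,fy=3.5,interpolation=cv2.INTER_CUBIC))
E
```

```text
4.2 [0.4037 0.2153 0.0242] [-1.7998e+02  3.0000e-02 -8.2560e+01] [-1.84  2.67  5.36] [0.334 0.32  0.143] 0.010635675953889482
```

View pics/t3.png

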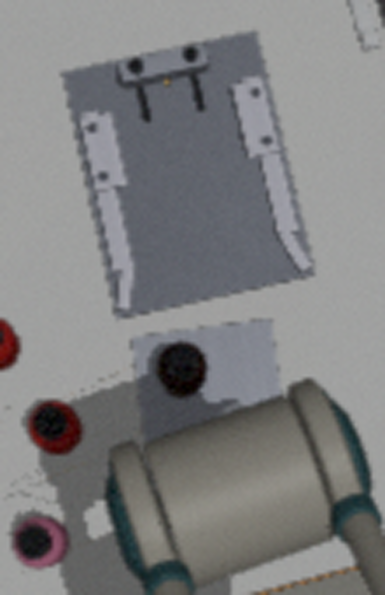

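Request:
play_rows(steps=[[0, -1, 0.5, 0, 0, 0.2, 0], [0.3, -4, 0.5, 0, 0, 0.7, 0], [0.6, -9, 0.5, 0, 0, 1.6, 0], [1, -15, 0.5, 0, 0, 2.7, 0], [1.5, -21, 0.5, 0, 0, 3.8, 0], [1.8, -26, 0.5, 0, 0, 4.7, 0], [2, -29, 0.5, 0, 0, 5.2, 0], [2, -29.5, 0.5, 0, 0, 5.3, 0]])

```text
clock: 5.25
tcp_pos: [0.4055, 0.185, 0.0242]
ee_rot: [180.0, -0.0, -77.3]
force: [-0.7, 1.4, -2.6]
gripper_width: 0.0108
```

```bash
cat > look.py <<'E'
import sys
from workcell import ctrl
from h import *
n=sys.argv[1]
s=ctrl.get_state(); print(s["clock"],np.round(s["tcp_pos"],4),np.round(s["ee_rot"],2),"F",np.round(s["force"],2),"T",np.round(s["torque"],3),s["gripper_width"])
out={"s":s}
for k in sys.argv[2:]:
    c=ctrl.camera(k); out[k]=c
    f=c["frame"]
    if k=="wrist": cv2.imwrite(f"pics/{n}_w.png",f)
    if k=="top": cv2.imwrite(f"pics/{n}_t.png",cv2.resize(f[110:280,260:370],None,fx=3.5,fy=3.5,interpolation=cv2.INTER_CUBIC))
    if k=="side": cv2.imwrite(f"pics/{n}_s.png",cv2.resize(f[160:270,220:400],None,fx=4.4,fy=4.4,interpolation=cv2.INTER_CUBIC))
pickle.dump(out,open(f"{n}.pkl","wb"))
E
python3 look.py a wrist top side
```

```text
5.25 [0.4055 0.185  0.0242] [ 1.7997e+02 -2.0000e-02 -7.7280e+01] F [-0.73  1.39 -2.61] T [ 0.145 -0.095  0.015] 0.010811920996523597
```

View pics/a_w.png

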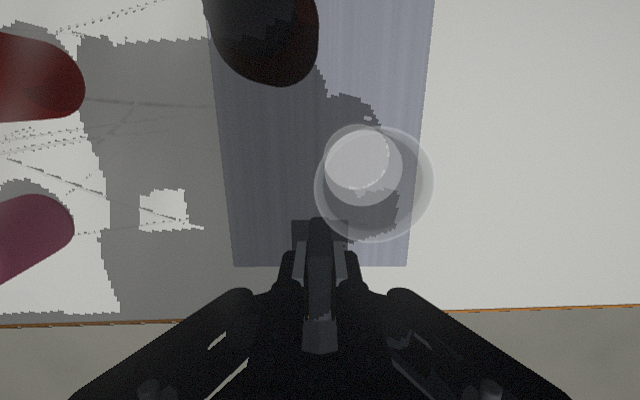

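View pics/a_t.png

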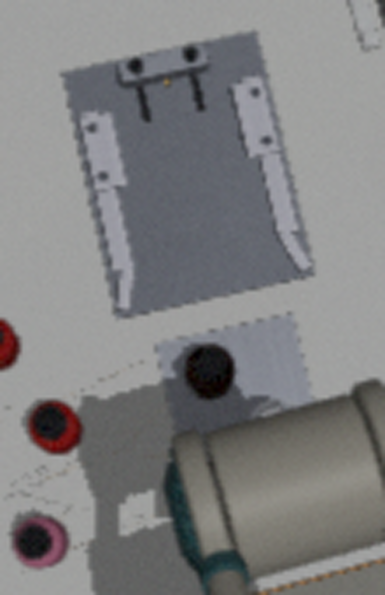

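View pics/a_s.png

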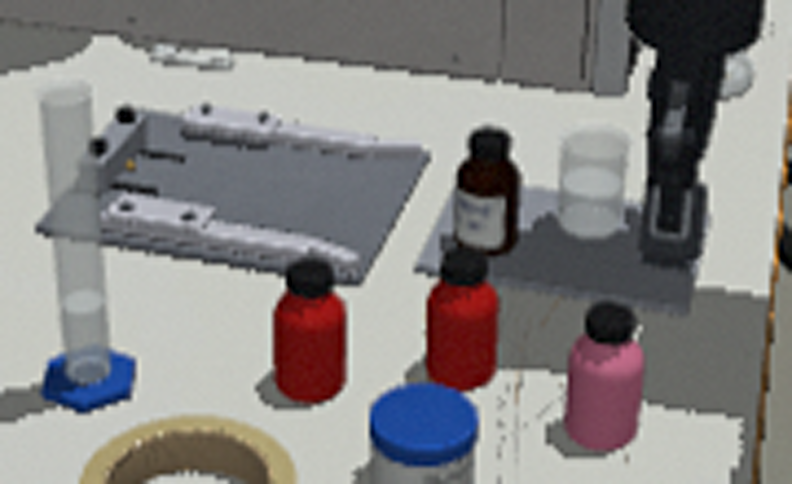

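```bash
cat > zoomtop.py <<'E'
import sys
from h import *
d=pickle.load(open(sys.argv[1]+".pkl","rb"));f=d["top"]["frame"]
u0,v0,u1,v1=map(int,sys.argv[2:6]);s=float(sys.argv[6])
cv2.imwrite(f"pics/{sys.argv[1]}_tz{u0}_{v0}.png",cv2.resize(f[v0:v1,u0:u1],None,fx=s,fy=s,interpolation=cv2.INTER_CUBIC))
E
python3 zoomtop.py a 285 180 360 230 10
```

```text
(no output)
```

View pics/a_tz285_180.png

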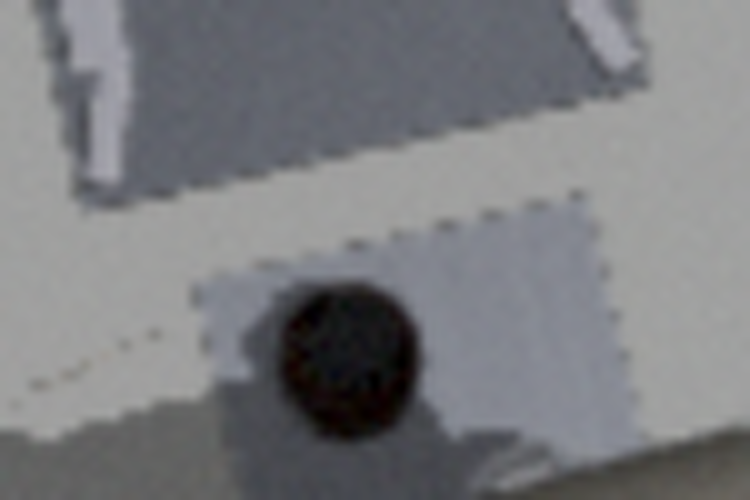

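```bash
python3 - <<'E'
from h import *
d=pickle.load(open("a.pkl","rb"));T=d["top"];s=d["s"]
o=(285,180);z=10
P=lambda q,o=o,z=z,h=.006:onz(T,px(q,o,z),h)[:2]*1000
FL,FR,BR=P((193,284)),P((590,194)),P((642,440))
DL,DR=P((85,210)),P((648,83))
o2=(270,110)
DFL,DFR=P((45,125),o2,6),P((380,57),o2,6)
ang=lambda v:np.degrees(np.arctan2(v[1],v[0]))
print("tray front len",np.linalg.norm(FL-FR),"yaw front",ang(FL-FR)-90,"yaw side",ang(FR-BR))
print("deck front len",np.linalg.norm(DL-DR),"yaw",ang(DL-DR)-90,"sides",ang(DFL-DL),ang(DFR-DR),"far",ang(DFL-DFR)-90)
bc,r=fit(np.array([(-80,80),(-80,-80),(125,80),(125,-80)])*1.,[DL,DR,DFL,DFR]);print("bay",bc[:2],np.degrees(bc[2]),r.round(1).tolist())
a=bc[2];R=np.array([[np.cos(a),-np.sin(a)],[np.sin(a),np.cos(a)]])
for n,p in(("FL",FL),("FR",FR),("mid",(FL+FR)/2),("tcp",s["tcp_pos"][:2]*1000)): print(n,((p-bc[:2])@R).round(1))
E
```

```text
tray front len 111.14798294231264 yaw front 13.043125612689153 yaw side 11.429694379100319
deck front len 158.10708552486125 yaw 13.032984845477571 sides 13.305487750634788 12.759209372677494 far 12.143582233350187
bay [646.14140484 241.94468049] 12.863709782747504 [[-1.1, 1.0], [-1.2, -0.9], [0.2, -0.3], [2.1, 0.2]]
FL [-105.5   54.4]
FR [-105.2  -56.8]
mid [-105.3   -1.2]
tcp [-247.3   -1.9]
```

Request:
play_rows(steps=[[0, 0, 0, 0.05, -0.2, 0, 0], [-0.3, 0.1, 0.2, 0.15, -0.65, 0, 0], [-0.6, 0.2, 0.4, 0.3, -1.3, 0, 0], [-0.9, 0.3, 0.6, 0.45, -2, 0, 0], [-1.2, 0.4, 0.8, 0.6, -2.7, 0, 0], [-1.5, 0.5, 1, 0.7, -3.2, 0, 0], [-1.7, 0.6, 1.1, 0.78, -3.4, 0, 0], [-1.7, 0.7, 1.1, 0.78, -3.4, 0, 0]])

```text
clock: 6.4
tcp_pos: [0.4037, 0.1862, 0.0254]
ee_rot: [-176.5, 0.0, -77.3]
force: [-0.1, -0.1, -4.8]
gripper_width: 0.0104
```

```bash
python3 look.py b wrist top side
```

```text
6.4 [0.4037 0.1862 0.0254] [-1.7653e+02  1.0000e-02 -7.7270e+01] F [-0.12 -0.09 -4.82] T [-0.052  0.389 -0.024] 0.010352607063824905
```

View pics/b_s.png

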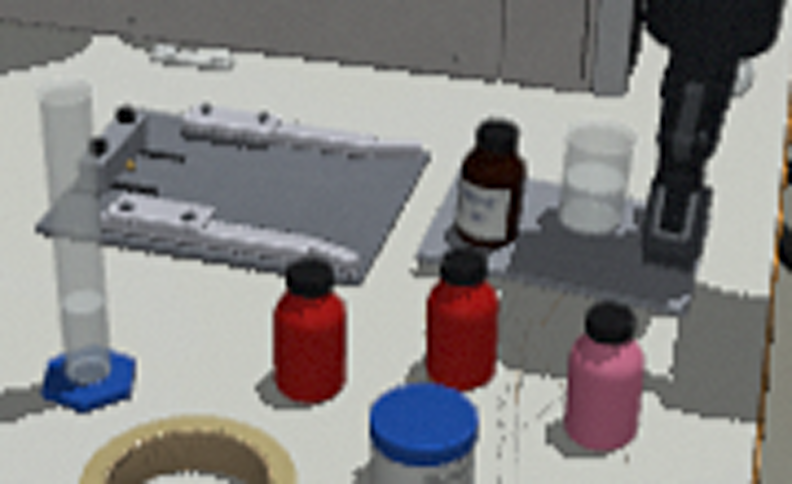

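View pics/b_t.png

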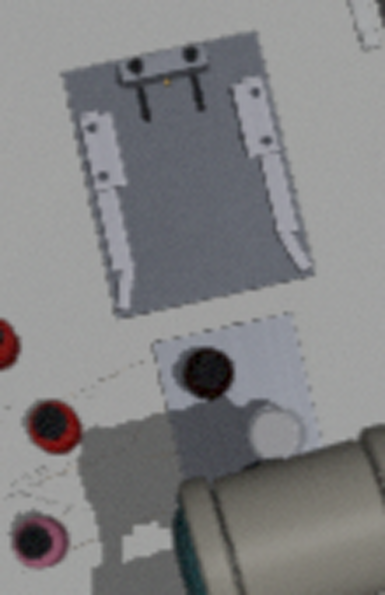

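```bash
python3 zoomtop.py b 295 195 345 245 12; python3 - <<'E'
from h import *
d=pickle.load(open("b.pkl","rb"));f=d["side"]["frame"]
cv2.imwrite("pics/b_sz.png",cv2.resize(f[200:235,310:385],None,fx=10,fy=10,interpolation=cv2.INTER_CUBIC))
E
```

```text
(no output)
```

View pics/b_sz.png

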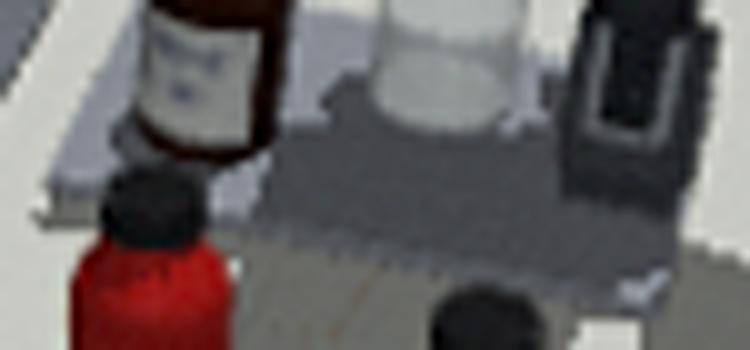

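View pics/b_tz295_195.png

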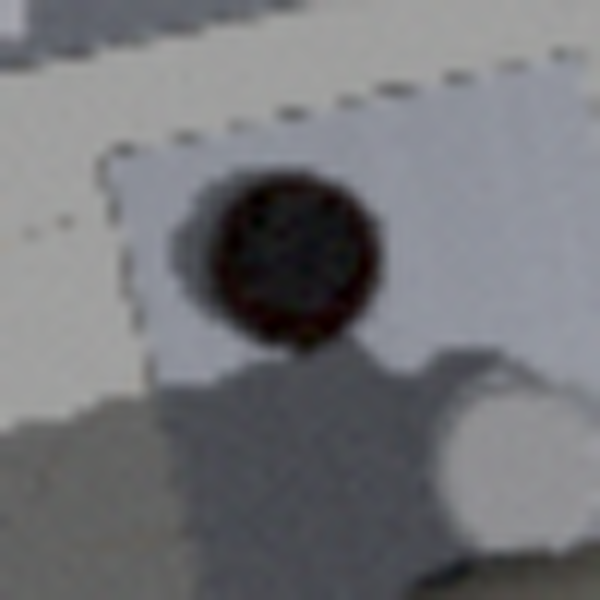

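```bash
python3 - <<'E'
from h import *
d=pickle.load(open("b.pkl","rb"));T=d["top"];S=d["side"]
print(tri([ray(T,px((110,152),(295,195),12)),ray(S,px((50,188),(310,200),10))])*1000)
# expected for nominal tilt: project corner bottom/top under tilt hypotheses
tcp=d["s"]["tcp_pos"];a=np.radians(12.75);ex=np.array([np.cos(a),np.sin(a),0]);ey=np.array([-np.sin(a),np.cos(a),0])
for th in (0,1.5,2.5,3.5):
    t=np.radians(th);tx=np.cos(t)*ex+np.sin(t)*np.array([0,0,1]);tz=np.cross(tx,ey)
    for zb in (0,):
        back=np.array([*(tcp[:2]),0])-ex[:3]*.018; back[2]=zb
        back=back-ex*0.0
        FL=back+tx*.16+ey*.055;BL=back+ey*.055
        for n,P in(("FLbot",FL),("FLtop",FL+tz*.006),("BLbot",BL),("BLtop",BL+tz*.006)):
            print(th,n,((proj(S,P)-[310,200]+.5)*10).round()[0],((proj(T,P)-[295,195]+.5)*12).round()[0])
E
```

```text
[531.0215663  271.16865729  13.3525551 ]
0 FLbot [ 48. 232.] [114. 170.]
0 FLtop [ 48. 213.] [114. 166.]
0 BLbot [667. 335.] [267. 863.]
0 BLtop [669. 315.] [267. 863.]
1.5 FLbot [ 48. 219.] [114. 167.]
1.5 FLtop [ 49. 199.] [113. 165.]
1.5 BLbot [667. 335.] [267. 863.]
1.5 BLtop [670. 315.] [268. 864.]
2.5 FLbot [ 49. 210.] [114. 166.]
2.5 FLtop [ 50. 190.] [113. 164.]
2.5 BLbot [667. 335.] [267. 863.]
2.5 BLtop [670. 316.] [268. 864.]
3.5 FLbot [ 50. 200.] [113. 165.]
3.5 FLtop [ 52. 181.] [113. 163.]
3.5 BLbot [667. 335.] [267. 863.]
3.5 BLtop [671. 316.] [268. 864.]
```

Request:
play_rows(steps=[[-0.1, 0, 0, 0.08, -0.36, 0, 0], [-0.3, 0, 0.1, 0.16, -0.73, 0, 0], [-0.5, 0, 0.2, 0.25, -1.1, 0, 0], [-0.6, -0.1, 0.2, 0.33, -1.46, 0, 0], [1, 0.3, 0.2, 0.33, -1.46, 0, 0], [5, 1.1, 0.2, 0.33, -1.46, 0, 0], [9, 2.1, 0.2, 0.33, -1.46, 0, 0], [11, 2.5, 0.2, 0.33, -1.46, 0, 0]])

```text
clock: 7.55
tcp_pos: [0.4162, 0.189, 0.0257]
ee_rot: [-174.9, 0.0, -77.3]
force: [-0.6, 0.5, -6.2]
gripper_width: 0.0105
```

```bash
python3 look.py c top side;  python3 zoomtop.py c 285 180 360 230 10; python3 - <<'E'
from h import *
d=pickle.load(open("c.pkl","rb"));f=d["side"]["frame"]
cv2.imwrite("pics/c_sz.png",cv2.resize(f[195:235,305:385],None,fx=10,fy=10,interpolation=cv2.INTER_CUBIC))
E
```

```text
7.55 [0.4162 0.189  0.0257] [-1.7492e+02  1.0000e-02 -7.7270e+01] F [-0.59  0.51 -6.21] T [-0.07   0.354  0.045] 0.01046532154940709
```

View pics/c_sz.png

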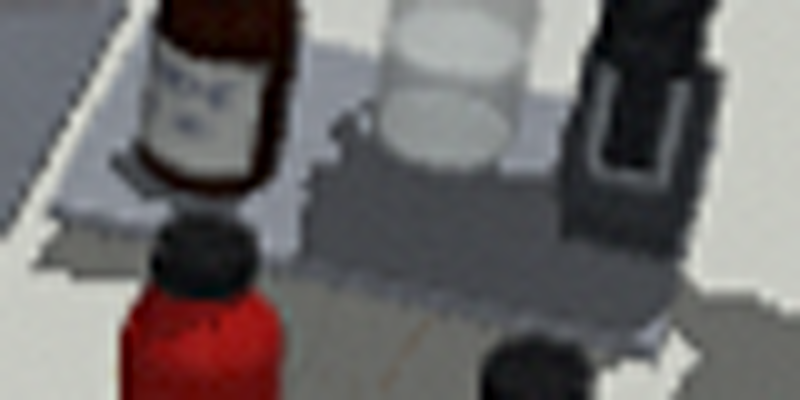

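View pics/c_tz285_180.png

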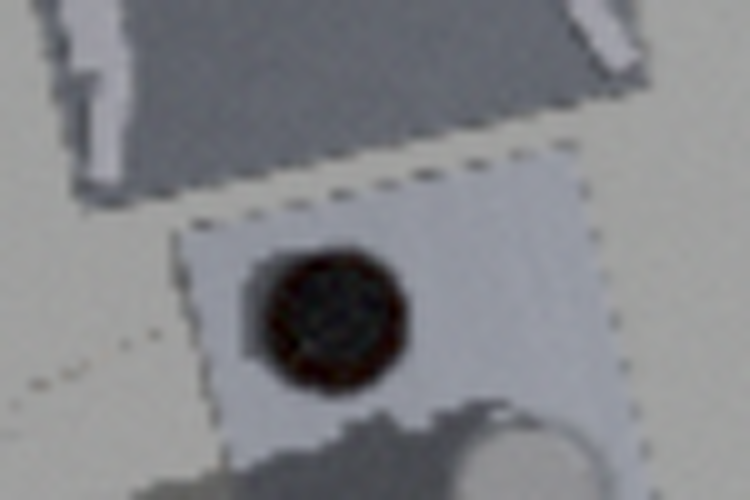

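```bash
python3 - <<'E'
from h import *
d=pickle.load(open("c.pkl","rb"));T=d["top"];S=d["side"]
tcp=d["s"]["tcp_pos"];a=np.radians(12.75);ex=np.array([np.cos(a),np.sin(a),0]);ey=np.array([-np.sin(a),np.cos(a),0])
print("tri FLtop",tri([ray(T,px((175,232),(285,180),10)),ray(S,px((52,205),(305,195),10))])*1000)
for th in (2,3,4,5):
    t=np.radians(th);tx=np.cos(t)*ex+np.sin(t)*np.array([0,0,1]);tz=np.cross(tx,ey)
    back=np.array([*(tcp[:2]),0])-ex*.018+ex*.024*np.sin(t)
    FL=back+tx*.16+ey*.055;BL=back+ey*.055
    for n,P in(("FLtop",FL+tz*.006),("BLtop",BL+tz*.006),("BLbot",BL)):
        print(th,n,((proj(S,P)-[305,195]+.5)*10).round()[0],((proj(T,P)-[285,180]+.5)*10).round()[0])
bay=np.array([646.1,241.9]);b=np.radians(12.86);R=np.array([[np.cos(b),-np.sin(b)],[np.sin(b),np.cos(b)]])
for q in((175,232),(575,145)): print(((onz(T,px(q,(285,180),10),.016)[:2]*1000-bay)@R).round(1))
E
```

```text
tri FLtop [542.31808829 275.58802885  22.11031894]
2 FLtop [ 49. 236.] [184. 238.]
2 BLtop [665. 356.] [312. 819.]
2 BLbot [662. 376.] [312. 819.]
3 FLtop [ 48. 227.] [183. 236.]
3 BLtop [664. 356.] [312. 818.]
3 BLbot [661. 376.] [312. 817.]
4 FLtop [ 48. 218.] [183. 234.]
4 BLtop [663. 356.] [311. 817.]
4 BLbot [659. 376.] [311. 816.]
5 FLtop [ 48. 208.] [182. 232.]
5 BLtop [662. 356.] [311. 816.]
5 BLbot [657. 375.] [311. 814.]
[-91.9  56.1]
[-92.5 -54.9]
```

Request:
play_rows(steps=[[0, 0, -0.5, 0, 0, 0, 0], [0, 0, -1, 0, 0, 0, 0], [0, 0, -1.5, 0, 0, 0, 0], [0, 0, -1.5, 0, 0, 0, 0], [0, 0, -1.5, 0, 0, 0, 0], [0, 0, -1.5, 0, 0, 0, 0], [0, 0, -1.5, 0, 0, 0, 0], [0, 0, -1.5, 0, 0, 0, 0]])

```text
clock: 8.65
tcp_pos: [0.416, 0.1889, 0.0255]
ee_rot: [-174.9, 0.0, -77.3]
force: [-0.7, -1.5, 9.1]
gripper_width: 0.011
```

```bash
python3 look.py d side; python3 - <<'E'
from h import *
d=pickle.load(open("d.pkl","rb"));f=d["side"]["frame"]
cv2.imwrite("pics/d_sz.png",cv2.resize(f[195:235,305:385],None,fx=10,fy=10,interpolation=cv2.INTER_CUBIC))
E
```

```text
8.65 [0.416  0.1889 0.0255] [-1.7485e+02  1.0000e-02 -7.7260e+01] F [-0.68 -1.5   9.1 ] T [-0.269  0.708 -0.01 ] 0.011041487773769135
```

View pics/d_sz.png

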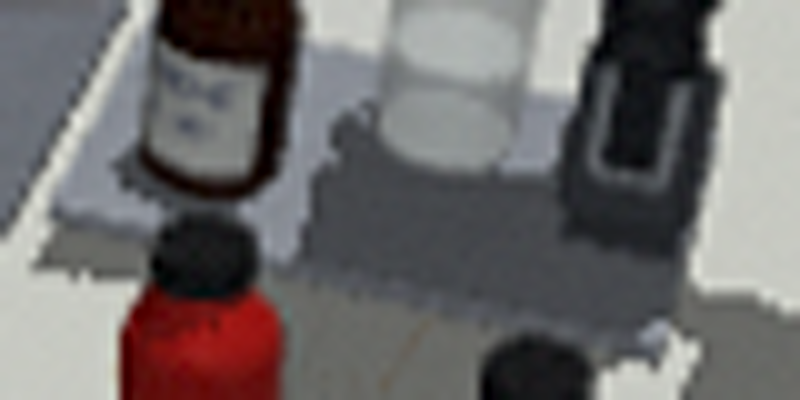

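Request:
play_rows(steps=[[0, 0, 0.5, 0, 0, 0, 0], [1.5, 0.3, 1.1, 0, 0, 0, 0], [5, 1.1, 1.1, 0, 0, 0, 0], [10, 2.3, 1.1, 0, 0, 0, 0], [15.5, 3.5, 1.1, 0, 0, 0, 0], [20.5, 4.7, 1.1, 0, 0, 0, 0], [24.3, 5.5, 1.1, 0, 0, 0, 0], [25.3, 5.7, 1.1, 0, 0, 0, 0]])

```text
clock: 9.7
tcp_pos: [0.4321, 0.1924, 0.024]
ee_rot: [-176.0, -0.0, -77.3]
force: [-16.2, -2.7, 17.2]
gripper_width: 0.0106
```

```bash
python3 look.py e side top;  python3 zoomtop.py e 285 170 360 220 10; python3 - <<'E'
from h import *
d=pickle.load(open("e.pkl","rb"));f=d["side"]["frame"]
cv2.imwrite("pics/e_sz.png",cv2.resize(f[195:235,295:385],None,fx=8.8,fy=8.8,interpolation=cv2.INTER_CUBIC))
E
```

```text
9.7 [0.4321 0.1924 0.024 ] [-1.7597e+02 -2.0000e-02 -7.7250e+01] F [-16.21  -2.66  17.21] T [-0.499  2.561  0.045] 0.010561183604932566
```

View pics/e_sz.png

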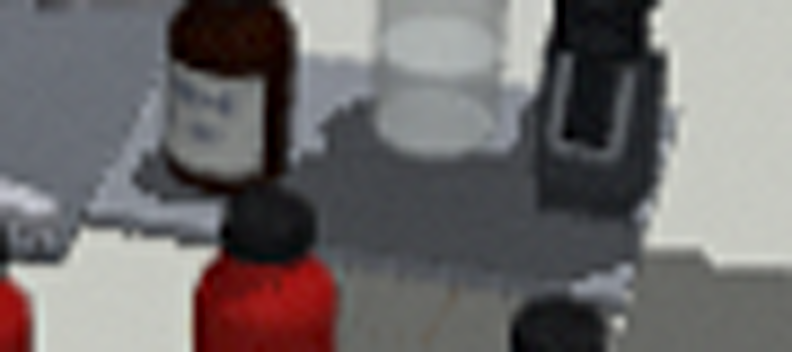

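View pics/e_tz285_170.png

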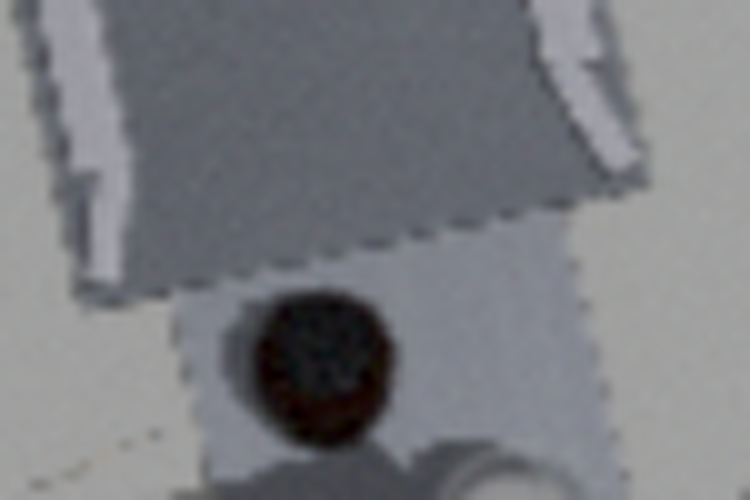

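Request:
play_rows(steps=[[-5, -1.1, 0, 0, 0, 0, 0], [-10, -2.2, 0, 0, 0, 0, 0], [-14, -3.2, 0, 0, 0, 0, 0], [-17, -3.9, 0, 0, 0, 0, 0], [-18, -4.1, 0, 0, 0, 0, 0], [-18, -4.1, 0, 0, 0, 0, 0], [-18, -4.1, 0, 0, 0, 0, 0], [-18, -4.1, 0, 0, 0, 0, 0]])

```text
clock: 10.8
tcp_pos: [0.4224, 0.1903, 0.0253]
ee_rot: [-175.0, 0.0, -77.3]
force: [0.3, -0.4, -5.8]
gripper_width: 0.0104
```

```bash
cat > sz.py <<'E'
import sys
from h import *
n=sys.argv[1];u0,v0,u1,v1=map(int,sys.argv[2:6]);z=float(sys.argv[6])
f=pickle.load(open(n+".pkl","rb"))["side"]["frame"]
cv2.imwrite(f"pics/{n}_sz.png",cv2.resize(f[v0:v1,u0:u1],None,fx=z,fy=z,interpolation=cv2.INTER_CUBIC))
E
python3 look.py f side top;  python3 zoomtop.py f 285 170 360 220 10; python3 sz.py f 295 195 385 235 8.8
```

```text
10.8 [0.4224 0.1903 0.0253] [-1.750e+02  1.000e-02 -7.727e+01] F [ 0.33 -0.36 -5.79] T [-0.13   0.434 -0.012] 0.01041970920663713
```

View pics/f_sz.png

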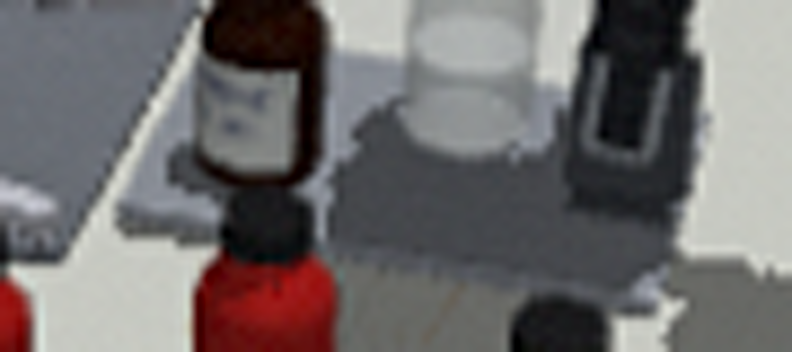

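View pics/f_tz285_170.png

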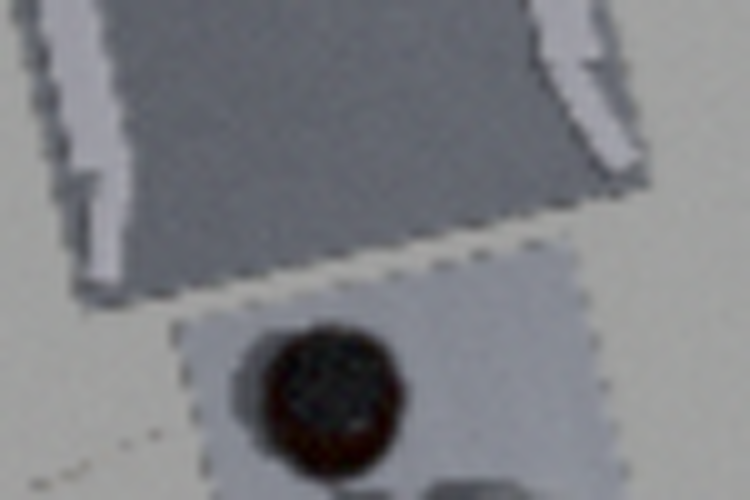

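```bash
cat > tilt.py <<'E'
import sys
from h import *
# usage: name  topzoom u v offu offv s  side u v offu offv s
n=sys.argv[1];A=list(map(float,sys.argv[2:]))
d=pickle.load(open(n+".pkl","rb"));T=d["top"];S=d["side"];tcp=d["s"]["tcp_pos"]
p=px(A[0:2],A[2:4],A[4]);q=px(A[5:7],A[7:9],A[9])
print("tri FLtop",(tri([ray(T,p),ray(S,q)])*1000).round(1))
a=np.radians(12.75);ex=np.array([np.cos(a),np.sin(a),0]);ey=np.array([-np.sin(a),np.cos(a),0])
for th in (0,1,2,3,4,5):
    t=np.radians(th);tx=np.cos(t)*ex+np.sin(t)*np.array([0,0,1]);tz=np.cross(tx,ey)
    back=np.array([*(tcp[:2]),0])-ex*.018+ex*.024*np.sin(t)
    FL=back+tx*.16+ey*.055+tz*.006;BL=back+ey*.055
    f=lambda P:((proj(S,P)-A[7:9]+.5)*A[9]).round()[0]
    print(th,"FLtop side",f(FL),"FLbot",f(FL-tz*.006),"BLtop",f(BL+tz*.006),"bot",f(BL))
E
python3 tilt.py f 178 322 285 170 10 118 210 295 195 8.8; python3 tilt.py a 193 284 285 180 10 417 268 220 160 4.4 |head -2
```

```text
tri FLtop [547.1 275.4  10.2]
0 FLtop side [112. 221.] FLbot [111. 238.] BLtop [653. 310.] bot [652. 328.]
1 FLtop side [111. 212.] FLbot [110. 230.] BLtop [652. 310.] bot [650. 327.]
2 FLtop side [110. 204.] FLbot [109. 221.] BLtop [651. 310.] bot [649. 327.]
3 FLtop side [110. 196.] FLbot [108. 213.] BLtop [650. 310.] bot [647. 327.]
4 FLtop side [109. 188.] FLbot [108. 205.] BLtop [649. 310.] bot [646. 327.]
5 FLtop side [109. 180.] FLbot [107. 197.] BLtop [648. 309.] bot [644. 326.]
tri FLtop [530.5 271.2   6.8]
0 FLtop side [415. 268.] FLbot [415. 276.] BLtop [688. 313.] bot [687. 322.]
```

```bash
python3 tilt.py e 180 288 285 170 10 92 213 295 195 8.8;  python3 - <<'E'
from h import *
for n in "cdef":
    f=pickle.load(open(n+".pkl","rb"))["side"]["frame"]
    cv2.imwrite(f"pics/cmp_{n}.png",cv2.resize(f[200:230,295:335],None,fx=8,fy=8,interpolation=cv2.INTER_NEAREST))
a=[cv2.imread(f"pics/cmp_{n}.png") for n in "cdef"]
cv2.imwrite("pics/cmp.png",np.vstack([np.hstack(a[:2]),np.hstack(a[2:])]))
E
```

```text
tri FLtop [556.7 274.8   5.9]
0 FLtop side [ 80. 215.] FLbot [ 79. 232.] BLtop [619. 304.] bot [617. 322.]
1 FLtop side [ 79. 207.] FLbot [ 78. 224.] BLtop [618. 304.] bot [616. 322.]
2 FLtop side [ 78. 199.] FLbot [ 77. 216.] BLtop [617. 304.] bot [614. 321.]
3 FLtop side [ 77. 191.] FLbot [ 76. 208.] BLtop [616. 304.] bot [613. 321.]
4 FLtop side [ 77. 183.] FLbot [ 75. 200.] BLtop [615. 304.] bot [611. 321.]
5 FLtop side [ 77. 174.] FLbot [ 75. 191.] BLtop [613. 304.] bot [610. 321.]
```

View pics/cmp.png

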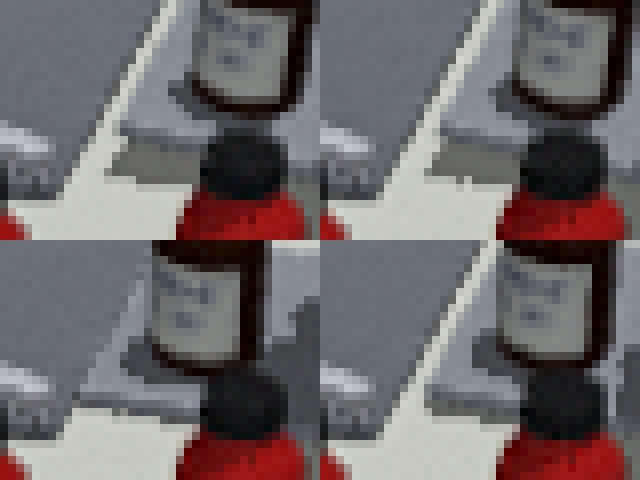

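Request:
play_rows(steps=[[0, 0, -0.2, -0.13, 0.6, 0, 0], [0, 0, -0.4, -0.26, 1.2, 0, 0], [0, 0, -0.4, -0.26, 1.2, 0, 12], [0, 0, -0.4, -0.26, 1.2, 0, 22], [0, 0, -0.4, -0.26, 1.2, 0, 30], [0, 0, -0.4, -0.6, 2.6, 0, 30], [0, 0, -2, -0.95, 4.2, 0, 30], [0, 0, -5, -1.1, 4.88, 0, 30]])

```text
clock: 11.9
tcp_pos: [0.4233, 0.1905, 0.0202]
ee_rot: [180.0, 0.0, -77.3]
force: [-0.6, -0.7, 0.6]
gripper_width: 0.0303
```

```bash
python3 look.py g wrist side top;  python3 zoomtop.py g 285 170 360 220 10
```

```text
11.9 [0.4233 0.1905 0.0202] [ 1.7999e+02  1.0000e-02 -7.7270e+01] F [-0.57 -0.69  0.59] T [0.013 0.06  0.046] 0.030318809139582573
```

View pics/g_w.png

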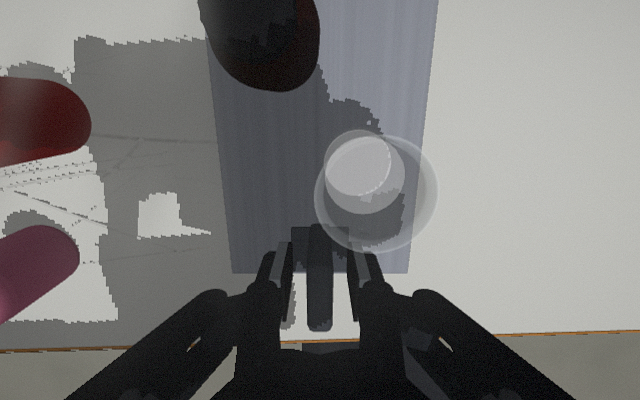

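View pics/g_tz285_170.png

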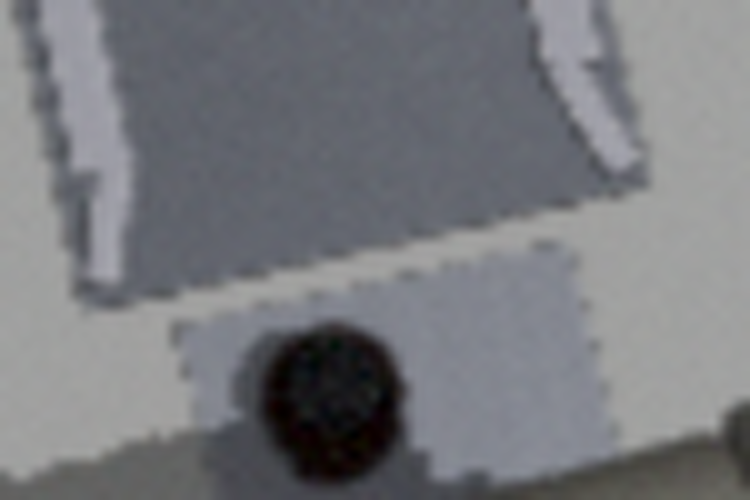

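View pics/g_s.png

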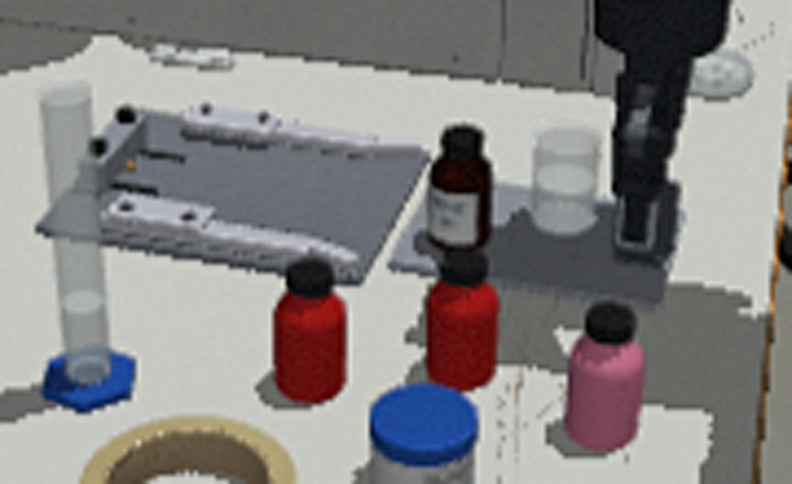

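Request:
play_rows(steps=[[0, 0, -1.5, 0, 0, 0, 26], [0, 0, -2.5, 0, 0, 0, 20], [0, 0, -2.5, 0, 0, 0, 15], [0, 0, -2.5, 0, 0, 0, 12], [0, 0, -2.5, 0, 0, 0, 6], [0, 0, -2.5, 0, 0, 0, 0], [0, 0, -2.5, 0, 0, 0, 0], [0, 0, -2.5, 0, 0, 0, 0]], squeeze=120)

```text
clock: 13.05
tcp_pos: [0.4222, 0.1902, 0.018]
ee_rot: [180.0, 0.0, -77.3]
force: [-2.3, -0.6, 5.1]
gripper_width: 0.0105
```

Request:
play_rows(steps=[[0, 0, 0.6, 0, 0, 0, 0], [-0.2, 0, 1.2, 0.15, -0.65, 0, 0], [-0.4, -0.1, 1.6, 0.32, -1.4, 0, 0], [-0.7, -0.2, 2, 0.5, -2.2, 0, 0], [-1, -0.2, 2.3, 0.68, -3, 0, 0], [-1.2, -0.3, 2.6, 0.85, -3.8, 0, 0], [-1.4, -0.3, 2.8, 0.99, -4.39, 0, 0], [-1.4, -0.3, 2.8, 0.99, -4.39, 0, 0]])

```text
clock: 14.05
tcp_pos: [0.4204, 0.1898, 0.0205]
ee_rot: [-175.5, 0.0, -77.3]
force: [0.0, 0.0, -6.0]
gripper_width: 0.0106
```

```bash
python3 look.py i side top;  python3 zoomtop.py i 285 170 360 220 10; python3 sz.py i 295 195 385 235 8.8
```

```text
14.05 [0.4204 0.1898 0.0205] [-1.7553e+02  1.0000e-02 -7.7270e+01] F [ 0.04  0.04 -6.03] T [-0.126  0.392  0.005] 0.010606242056380713
```

View pics/i_sz.png

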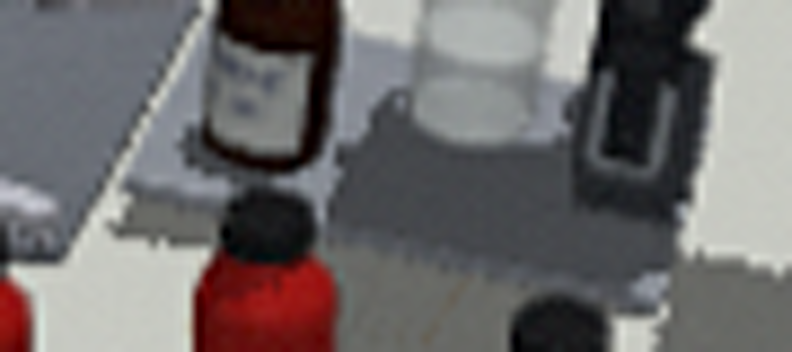

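View pics/i_tz285_170.png

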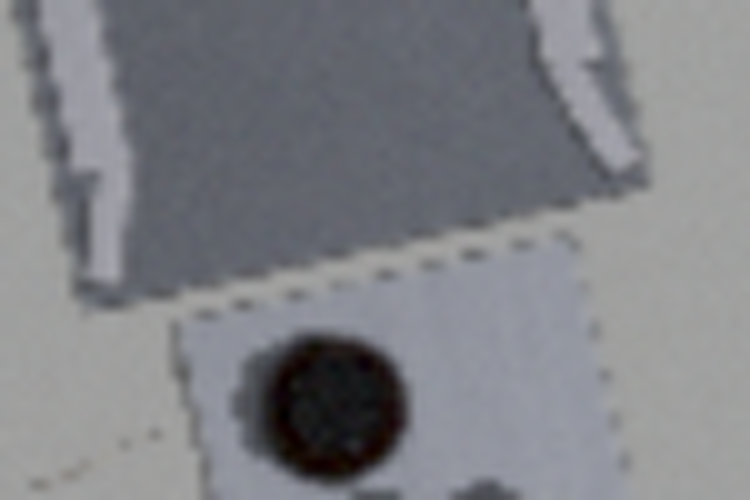

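Request:
play_rows(steps=[[0.3, 0.1, 0.5, 0, 0, 0, 0], [1.5, 0.3, 1, 0, 0, 0, 0], [3.5, 0.8, 1, 0, 0, 0, 0], [6, 1.4, 1, 0, 0, 0, 0], [8.5, 1.9, 1, 0, 0, 0, 0], [10.5, 2.4, 1, 0, 0, 0, 0], [11.7, 2.7, 1, 0, 0, 0, 0], [11.7, 2.7, 1, 0, 0, 0, 0]])

```text
clock: 15.15
tcp_pos: [0.4326, 0.1927, 0.0215]
ee_rot: [-175.5, 0.0, -77.3]
force: [-0.1, 0.8, -4.8]
gripper_width: 0.0109
```

```bash
python3 look.py j side top;  python3 zoomtop.py j 285 170 360 220 10; python3 sz.py j 295 195 385 235 8.8
```

```text
15.15 [0.4326 0.1927 0.0215] [-1.7552e+02  1.0000e-02 -7.7270e+01] F [-0.12  0.77 -4.82] T [-0.096  0.375 -0.05 ] 0.010937662309710288
```

View pics/j_sz.png

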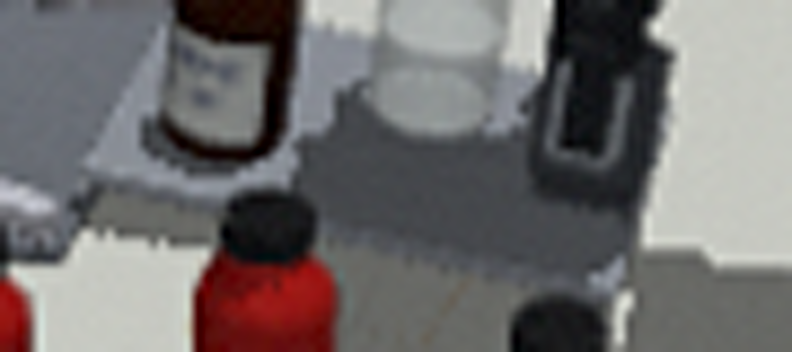

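View pics/j_tz285_170.png

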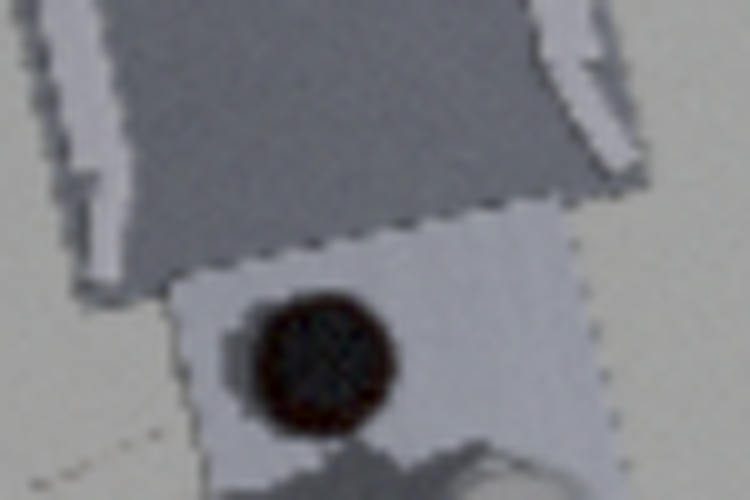

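Request:
play_rows(steps=[[0.3, 0.1, 0, 0, 0, 0, 0], [1.5, 0.3, 0, 0, 0, 0, 0], [3.5, 0.8, 0, 0, 0, 0, 0], [6.5, 1.5, 0, 0, 0, 0, 0], [9.5, 2.1, 0, 0, 0, 0, 0], [11.5, 2.6, 0, 0, 0, 0, 0], [12.7, 2.9, 0, 0, 0, 0, 0], [12.7, 2.9, 0, 0, 0, 0, 0]])

```text
clock: 16.25
tcp_pos: [0.4453, 0.1956, 0.0215]
ee_rot: [-175.5, 0.0, -77.3]
force: [0.3, 0.9, -4.9]
gripper_width: 0.0104
```

```bash
python3 look.py k side top;  python3 zoomtop.py k 285 160 360 220 10; python3 sz.py k 285 190 375 235 8.8
```

```text
16.25 [0.4453 0.1956 0.0215] [-1.7552e+02  1.0000e-02 -7.7270e+01] F [ 0.31  0.89 -4.87] T [-0.152  0.424  0.022] 0.010380712658442903
```

View pics/k_sz.png

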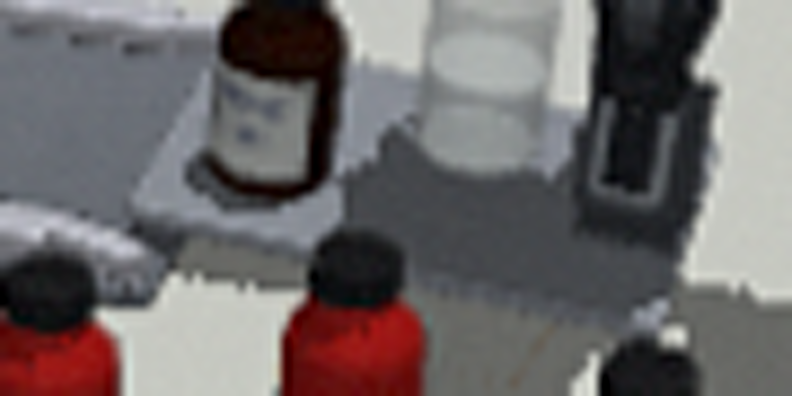

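View pics/k_tz285_160.png

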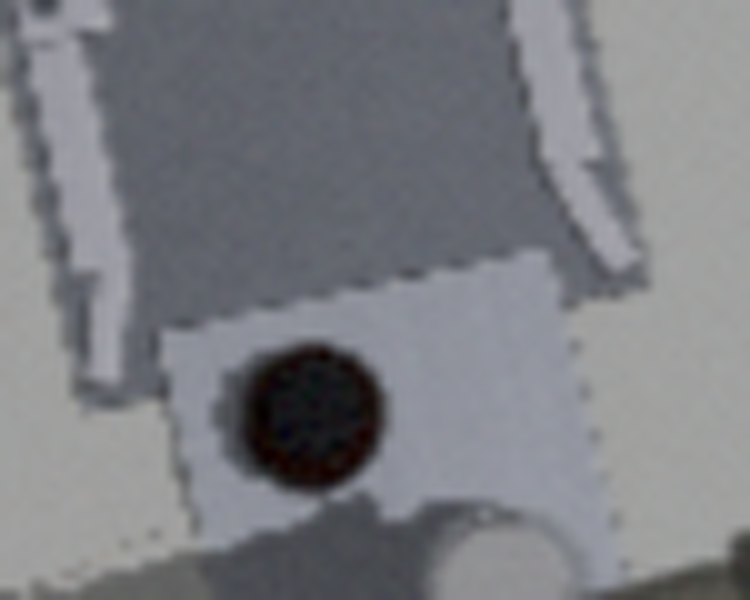

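```bash
python3 - <<'E'
from h import *
d=pickle.load(open("k.pkl","rb"));T=d["top"]
o=(285,160)
P=lambda q,h:onz(T,px(q,o,10),h)[:2]*1000
# bay lateral: deck corners + rails front
DL,DR=P((85,407),.006),P((648,283),.006)
b=np.radians(12.86);R=np.array([[np.cos(b),-np.sin(b)],[np.sin(b),np.cos(b)]])
bay=(DL+DR)/2+80*R[:,0];print("bay",bay,DL,DR)
for n,q,h in(("FL",(163,332),.017),("FR",(550,250),.017),("DL",(85,407),.006),("DR",(648,283),.006),("railL throat",(128,258),.0155),("railR throat",(543,165),.0155),("railL tip in",(120,380),.0155),("railR tip in",(620,268),.0155),("railL far",(105,60),.0155),("railR far",(512,20),.0155)):
    print(n,((P(q,h)-bay)@R).round(1))
print("tcp",((d["s"]["tcp_pos"][:2]*1000-bay)@R).round(1))
E
```

```text
bay [647.7076365  241.89802867] [552.30093755 301.11432743] [587.1276451  147.07060191]
FL [-66.2  53.7]
FR [-67.2 -53.8]
DL [-79.8  79. ]
DR [-80.2 -79. ]
railL throat [-43.8  58.7]
railR throat [-43.5 -57.4]
railL tip in [-76.2  67.9]
railR tip in [-76.  -71.4]
railL far [11.5 53. ]
railR far [ -2.  -58.4]
tcp [-2.076e+02 -1.000e-01]
```

Request:
play_rows(steps=[[0, 0, -0.4, 0, 0, 0, 0], [0, 0, -1, -0.1, 0.4, 0, 0], [0.2, 0, -1.5, -0.2, 0.9, 0, 0], [0.3, 0.1, -2, -0.3, 1.3, 0, 0], [0.5, 0.1, -2.4, -0.4, 1.8, 0, 0], [0.7, 0.2, -2.7, -0.48, 2.1, 0, 0], [0.7, 0.2, -2.7, -0.48, 2.1, 0, 0], [0.7, 0.2, -2.7, -0.48, 2.1, 0, 0]])

```text
clock: 17.35
tcp_pos: [0.4461, 0.1958, 0.019]
ee_rot: [-177.6, 0.0, -77.3]
force: [-0.3, -0.8, -3.4]
gripper_width: 0.0108
```

```bash
python3 look.py l side top;  python3 zoomtop.py l 285 160 360 220 10; python3 sz.py l 285 190 375 235 8.8
```

```text
17.35 [0.4461 0.1958 0.019 ] [-177.64    0.    -77.27] F [-0.35 -0.84 -3.42] T [-0.065  0.214  0.001] 0.010778212115725019
```

View pics/l_sz.png

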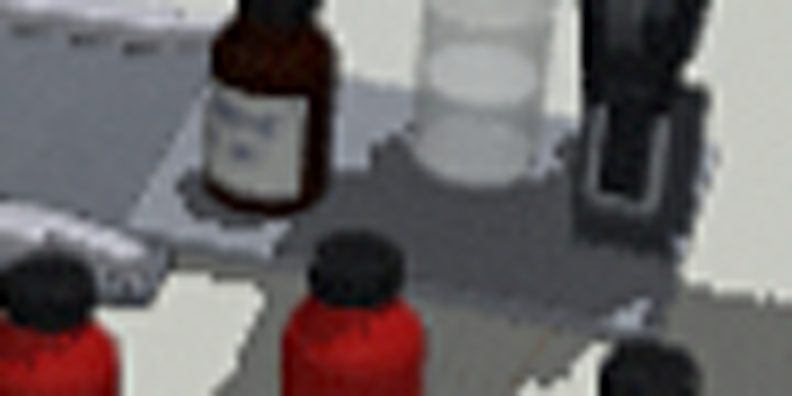

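View pics/l_tz285_160.png

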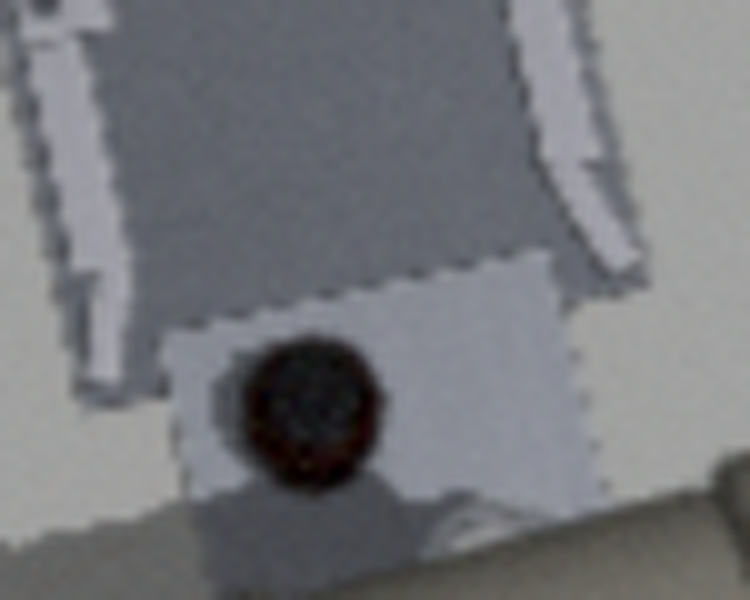

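Request:
play_rows(steps=[[0, 0, -0.2, 0, 0, 0, 0], [0, 0, -0.4, 0, 0, 0, 0], [0, 0, -0.6, 0, 0, 0, 0], [0, 0, -0.8, 0, 0, 0, 0], [0, 0, -0.8, 0, 0, 0, 0], [0, 0, -0.8, 0, 0, 0, 0], [0, 0, -0.8, 0, 0, 0, 0], [0, 0, -0.8, 0, 0, 0, 0]])

```text
clock: 18.45
tcp_pos: [0.4461, 0.1957, 0.0188]
ee_rot: [-177.6, -0.0, -77.3]
force: [-3.2, -2.0, 5.6]
gripper_width: 0.0104
```

```bash
python3 look.py m wrist
```

```text
18.45 [0.4461 0.1957 0.0188] [-177.63   -0.    -77.27] F [-3.18 -2.04  5.63] T [-0.201  0.528  0.   ] 0.010374640077255866
```

View pics/m_w.png

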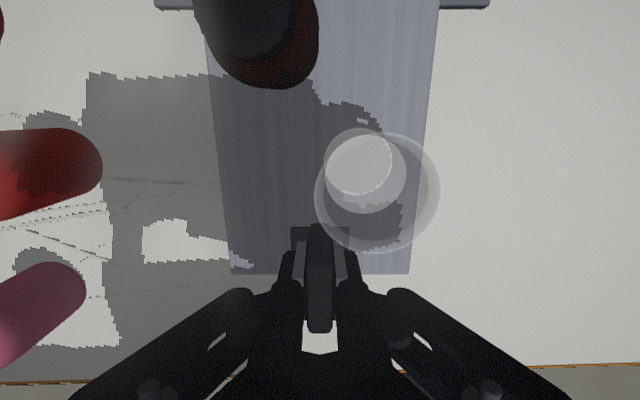

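Request:
play_rows(steps=[[0, 0, 0.7, -0.02, 0.1, 0, 0], [0.8, 0.2, 1.6, -0.1, 0.45, 0, 0], [2.5, 0.6, 2.6, -0.2, 0.9, 0, 0], [5, 1.1, 3.6, -0.3, 1.35, 0, 0], [8.5, 1.9, 4.6, -0.4, 1.8, 0, 0], [12, 2.7, 5.5, -0.47, 2.1, 0, 0], [14.8, 3.4, 6, -0.52, 2.31, 0, 0], [15.6, 3.5, 6, -0.52, 2.31, 0, 0]])

```text
clock: 19.5
tcp_pos: [0.462, 0.1994, 0.0239]
ee_rot: [180.0, 0.0, -77.3]
force: [-2.9, -0.4, -0.4]
gripper_width: 0.0107
```

```bash
python3 look.py n side top wrist;  python3 zoomtop.py n 275 140 365 220 8; python3 sz.py n 255 180 375 235 6.6
```

```text
19.5 [0.462  0.1994 0.0239] [ 1.7998e+02  1.0000e-02 -7.7270e+01] F [-2.89 -0.45 -0.45] T [-0.032  0.318  0.024] 0.010727443445383766
```

View pics/n_sz.png

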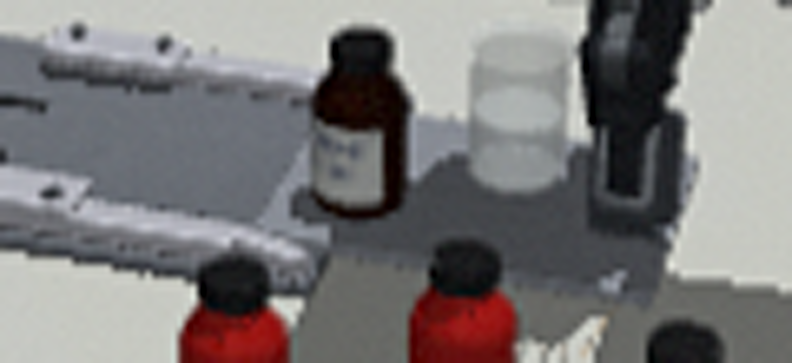

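View pics/n_tz275_140.png

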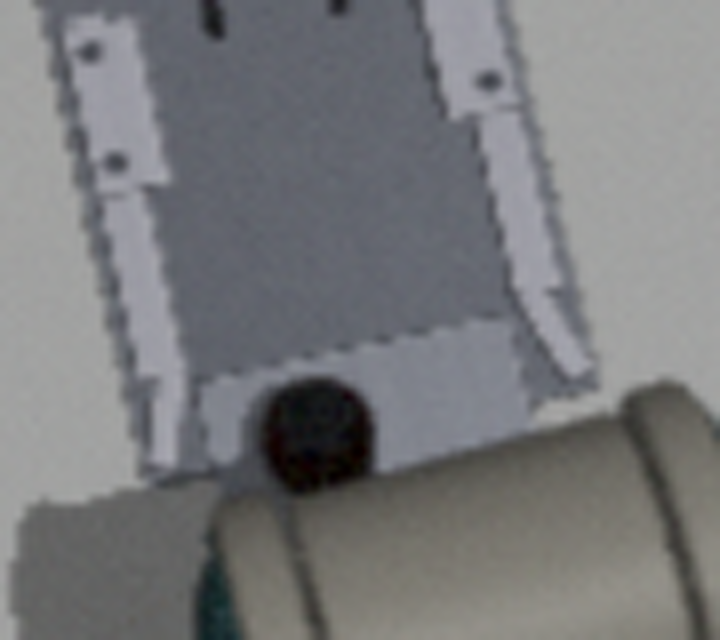

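```bash
cat > lat.py <<'E'
import sys
from h import *
n=sys.argv[1];o=(float(sys.argv[2]),float(sys.argv[3]));z=float(sys.argv[4]);A=list(map(float,sys.argv[5:]))
d=pickle.load(open(n+".pkl","rb"));T=d["top"]
b=np.radians(12.86);R=np.array([[np.cos(b),-np.sin(b)],[np.sin(b),np.cos(b)]]);bay=np.array([647.0,241.9])
for i in range(0,len(A),2): print(((onz(T,px(A[i:i+2],o,z),.012)[:2]*1000-bay)@R).round(1))
print("tcp",((d["s"]["tcp_pos"][:2]*1000-bay)@R).round(1))
E
python3 lat.py n 275 140 8 203 385 508 318
```

```text
[-50.4  53. ]
[-50.5 -53.8]
tcp [-189.8   -0.2]
```

View pics/n_w.png

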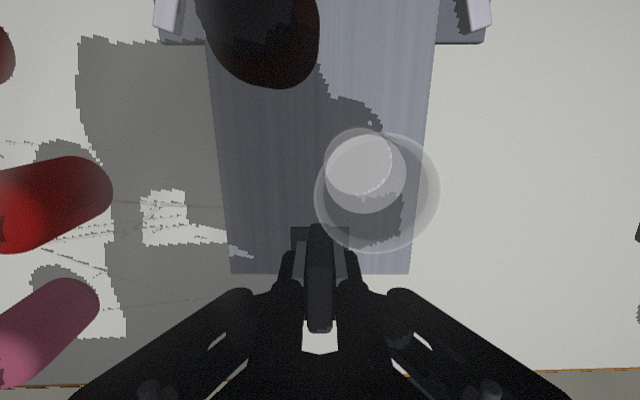

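Request:
play_rows(steps=[[1, 0.2, 0.1, 0, 0, 0, 0], [4, 0.9, 0.2, 0, 0, 0, 0], [9.5, 2.2, 0.3, 0, 0, 0, 0], [16, 3.7, 0.3, 0, 0, 0, 0], [23, 5.3, 0.3, 0, 0, 0, 0], [30, 6.9, 0.3, 0, 0, 0, 0], [36, 8.2, 0.3, 0, 0, 0, 0], [39, 8.9, 0.3, 0, 0, 0, 0]])

```text
clock: 20.65
tcp_pos: [0.5012, 0.2082, 0.0242]
ee_rot: [180.0, 0.0, -77.3]
force: [-1.2, -0.3, -3.2]
gripper_width: 0.0103
```

```bash
python3 look.py o side top wrist;  python3 zoomtop.py o 265 120 365 200 7.5; python3 sz.py o 245 170 365 235 6.6
```

```text
20.65 [0.5012 0.2082 0.0242] [179.98   0.   -77.27] F [-1.19 -0.31 -3.15] T [-0.095  0.264 -0.005] 0.01030075485648373
```

View pics/o_sz.png

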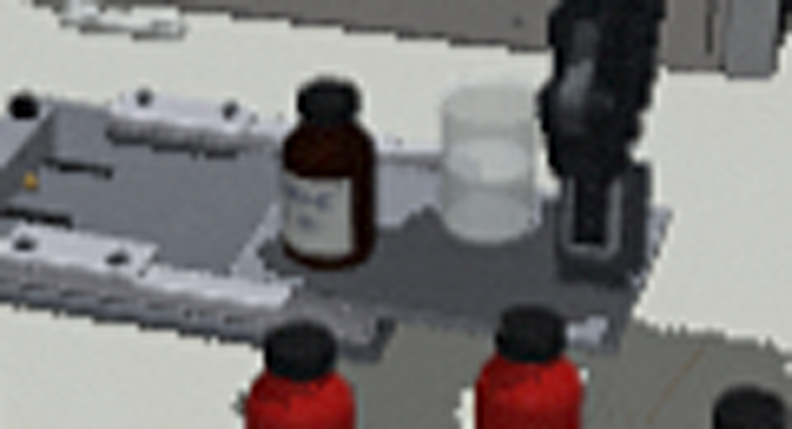

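View pics/o_tz265_120.png

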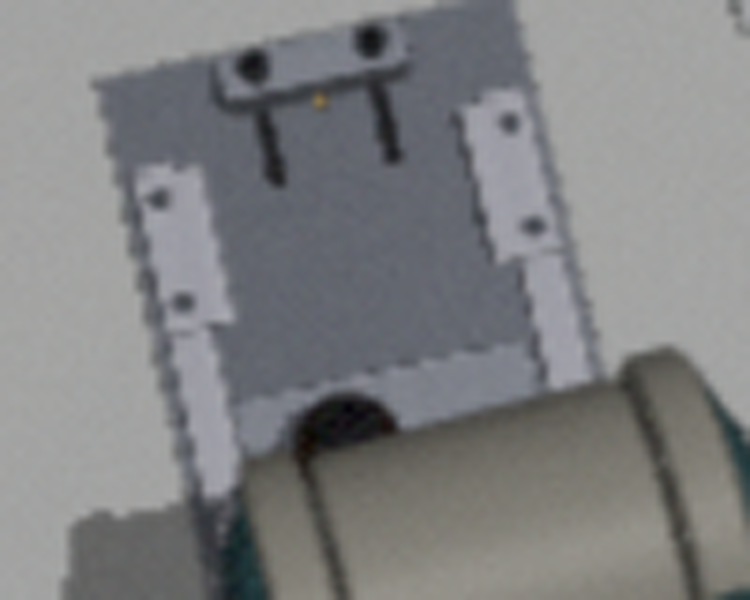

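View pics/o_w.png

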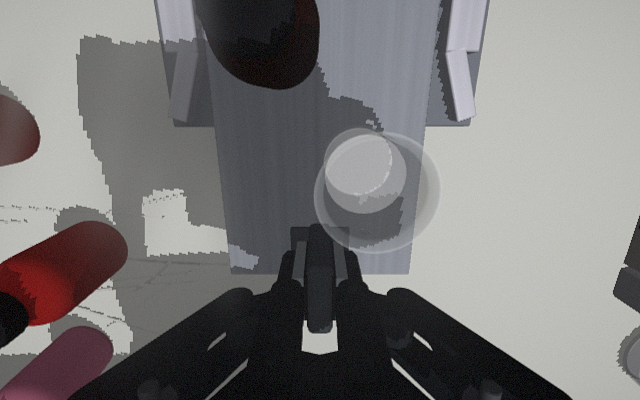

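```bash
python3 lat.py o 265 120 7.5 242 405 535 345 315 105 320 100 218 75 405 40 ; python3 - <<'E'
from h import *
T=pickle.load(open("cams0.pkl","rb"))["top"];print(-T["view"][:3,:3].T@T["view"][:3,3])
E
```

```text
[-10.   52.9]
[-11.7 -56.7]
[95.1  2.3]
[96.6  0. ]
[114.3  34.9]
[112.3 -35.9]
tcp [-149.7   -0.4]
[0.37647784 0.23446863 1.15354941]
```

Request:
play_rows(steps=[[1, 0.2, 0, 0, 0, 0, 0], [4, 0.9, 0, 0, 0, 0, 0], [9.5, 2.2, 0, 0, 0, 0, 0], [16, 3.7, 0, 0, 0, 0, 0], [23, 5.3, 0, 0, 0, 0, 0], [30, 6.9, 0, 0, 0, 0, 0], [36, 8.2, 0, 0, 0, 0, 0], [39, 8.9, 0, 0, 0, 0, 0]])

```text
clock: 21.8
tcp_pos: [0.5401, 0.2172, 0.0242]
ee_rot: [180.0, 0.0, -77.3]
force: [-1.6, -0.0, -3.3]
gripper_width: 0.0105
```

```bash
python3 look.py p side top wrist;  python3 zoomtop.py p 265 120 365 200 7.5; python3 sz.py p 225 165 355 235 6
```

```text
21.8 [0.5401 0.2172 0.0242] [179.97   0.   -77.27] F [-1.57 -0.03 -3.26] T [-0.068  0.26  -0.004] 0.010499106119467085
```

View pics/p_sz.png

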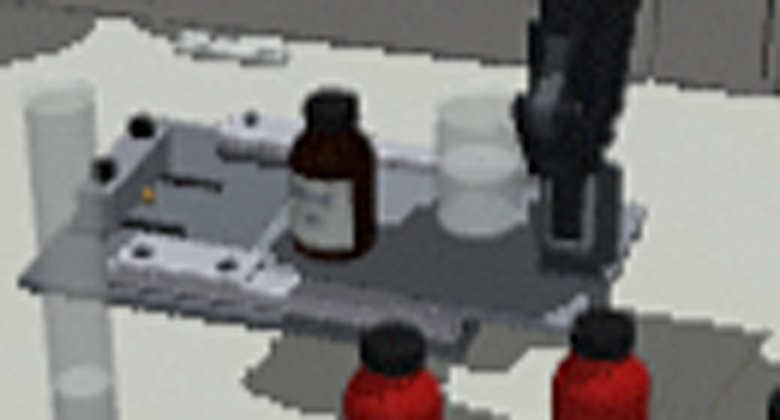

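View pics/p_w.png

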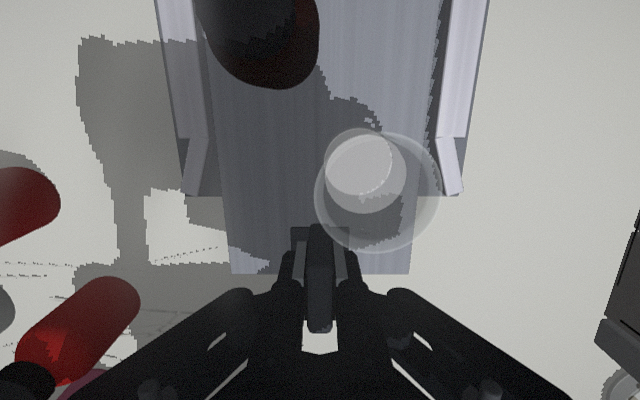

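View pics/p_tz265_120.png

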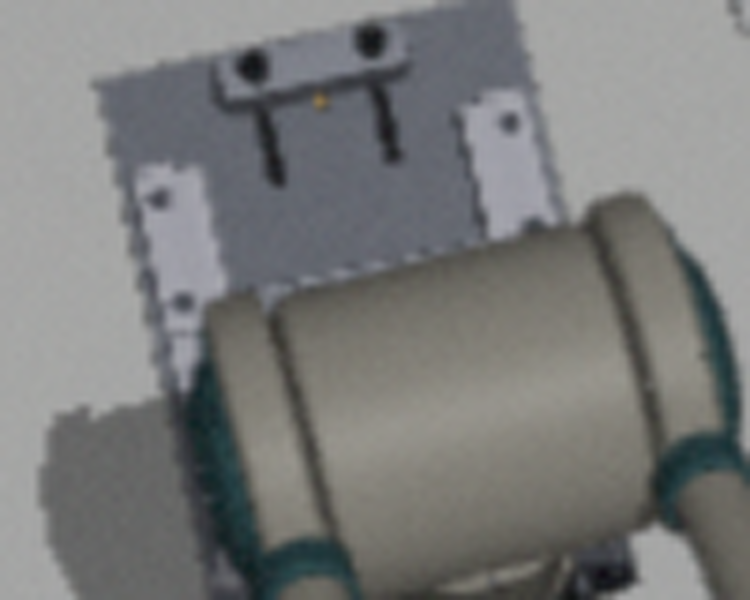

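Request:
play_rows(steps=[[1, 0.2, 0, 0, 0, 0, 0], [4, 0.9, 0, 0, 0, 0, 0], [9.5, 2.2, 0, 0, 0, 0, 0], [16, 3.7, 0, 0, 0, 0, 0], [23, 5.3, 0, 0, 0, 0, 0], [30, 6.9, 0, 0, 0, 0, 0], [36, 8.2, 0, 0, 0, 0, 0], [39, 8.9, 0, 0, 0, 0, 0]])

```text
clock: 22.95
tcp_pos: [0.5791, 0.226, 0.0242]
ee_rot: [180.0, 0.0, -77.3]
force: [-2.0, -0.1, -2.8]
gripper_width: 0.0108
```

```bash
python3 look.py q side top wrist;  python3 zoomtop.py q 265 120 365 200 7.5; python3 sz.py q 225 165 355 235 6
```

```text
22.95 [0.5791 0.226  0.0242] [179.97   0.   -77.27] F [-1.98 -0.14 -2.79] T [-0.049  0.295  0.05 ] 0.01079410217212902
```

View pics/q_sz.png

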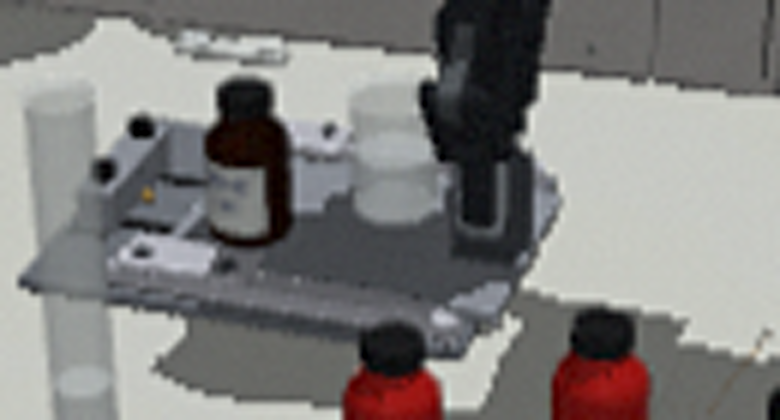

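View pics/q_tz265_120.png

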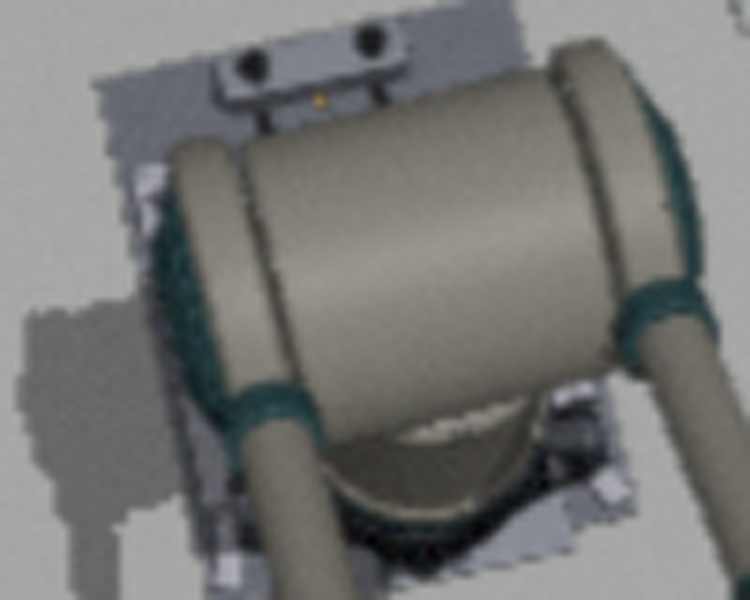

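View pics/q_w.png

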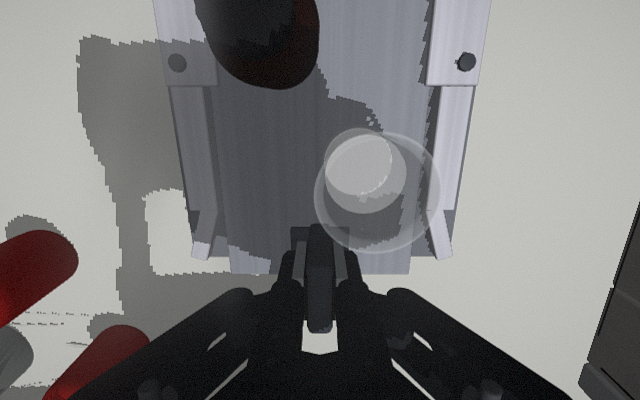

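Request:
play_rows(steps=[[0.5, 0.1, 0, 0, 0, 0, 0], [2, 0.5, 0, 0, 0, 0, 0], [4.5, 1, 0, 0, 0, 0, 0], [7, 1.6, 0, 0, 0, 0, 0], [10, 2.3, 0, 0, 0, 0, 0], [12.5, 2.8, 0, 0, 0, 0, 0], [14.5, 3.3, 0, 0, 0, 0, 0], [15.6, 3.5, 0, 0, 0, 0, 0]])

```text
clock: 24.1
tcp_pos: [0.5943, 0.2295, 0.0243]
ee_rot: [180.0, 0.0, -77.3]
force: [-1.3, 0.2, -2.7]
gripper_width: 0.0107
```

```bash
python3 look.py r side; python3 sz.py r 225 165 305 235 8
```

```text
24.1 [0.5943 0.2295 0.0243] [179.96   0.   -77.27] F [-1.32  0.2  -2.7 ] T [-0.044  0.272 -0.013] 0.01065340255767623
```

View pics/r_sz.png

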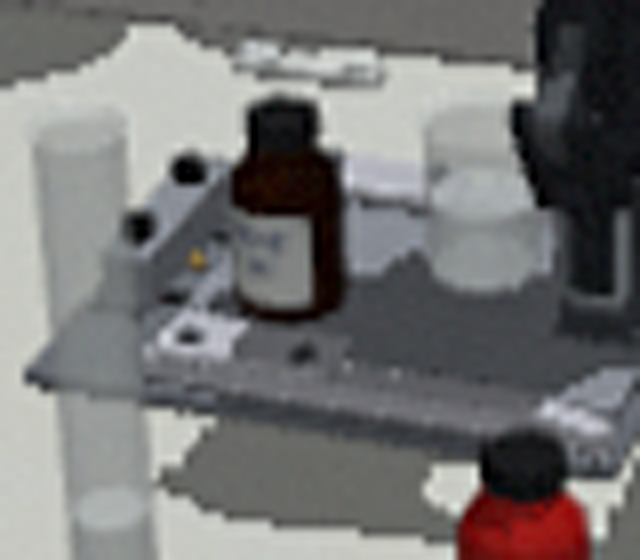

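Front is near the stop (pin at (198,258) in crop). Now feeling, small steps.

Request:
play_rows(steps=[[0.7, 0.2, 0, 0, 0, 0, 0], [1.5, 0.3, 0, 0, 0, 0, 0], [2.2, 0.5, 0, 0, 0, 0, 0], [3, 0.7, 0, 0, 0, 0, 0], [3.7, 0.8, 0, 0, 0, 0, 0], [4.4, 1, 0, 0, 0, 0, 0], [5, 1.1, 0, 0, 0, 0, 0], [5, 1.1, 0, 0, 0, 0, 0]])

```text
clock: 25.15
tcp_pos: [0.5993, 0.2306, 0.0243]
ee_rot: [180.0, 0.0, -77.3]
force: [-0.6, -0.5, -3.4]
gripper_width: 0.0106
```

Request:
play_rows(steps=[[0.7, 0.2, 0, 0, 0, 0, 0], [1.4, 0.3, 0, 0, 0, 0, 0], [2, 0.4, 0, 0, 0, 0, 0], [2.5, 0.6, 0, 0, 0, 0, 0], [3, 0.7, 0, 0, 0, 0, 0], [3.5, 0.8, 0, 0, 0, 0, 0], [3.9, 0.9, 0, 0, 0, 0, 0], [3.9, 0.9, 0, 0, 0, 0, 0]])

```text
clock: 26.15
tcp_pos: [0.6031, 0.2315, 0.0243]
ee_rot: [180.0, 0.0, -77.3]
force: [-1.7, -0.4, -3.1]
gripper_width: 0.0106
```

Request:
play_rows(steps=[[0.6, 0.1, 0, 0, 0, 0, 0], [1.2, 0.3, 0, 0, 0, 0, 0], [1.8, 0.4, 0, 0, 0, 0, 0], [2.4, 0.5, 0, 0, 0, 0, 0], [2.9, 0.7, 0, 0, 0, 0, 0], [2.9, 0.7, 0, 0, 0, 0, 0], [2.9, 0.7, 0, 0, 0, 0, 0], [2.9, 0.7, 0, 0, 0, 0, 0]])

```text
clock: 27.15
tcp_pos: [0.6057, 0.232, 0.0243]
ee_rot: [179.9, -0.0, -77.3]
force: [-3.4, -1.4, -2.3]
gripper_width: 0.0105
```

```bash
python3 look.py s side top; python3 sz.py s 225 165 305 235 8; python3 zoomtop.py s 265 120 365 200 7.5
```

```text
27.15 [0.6057 0.232  0.0243] [179.93  -0.   -77.27] F [-3.44 -1.43 -2.34] T [-0.158  0.492 -0.045] 0.010454539645861188
```

View pics/s_sz.png

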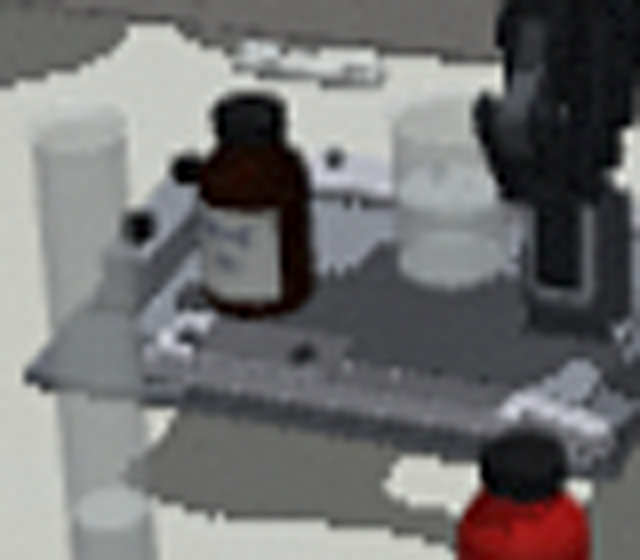

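View pics/s_tz265_120.png

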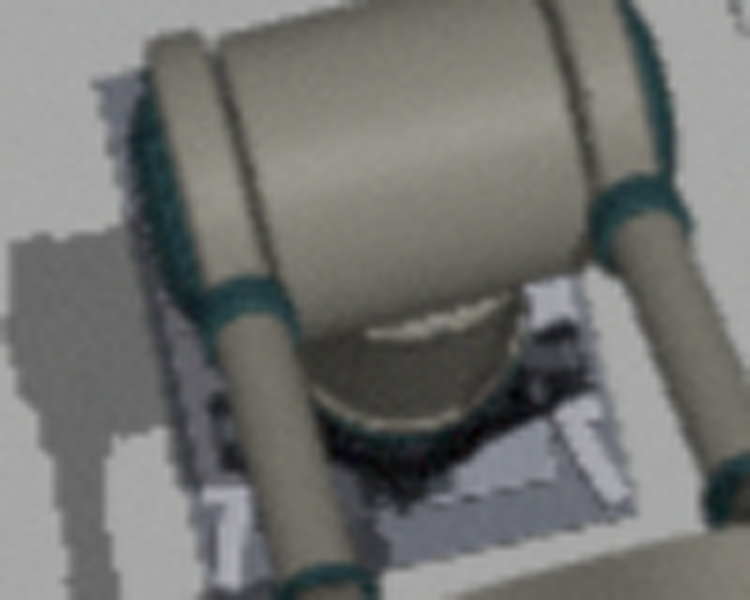

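Request:
play_rows(steps=[[0.5, 0.1, 0, 0, 0, 0, 0], [1, 0.2, 0, 0, 0, 0, 0], [1.5, 0.3, 0, 0, 0, 0, 0], [2, 0.4, 0, 0, 0, 0, 0], [2, 0.4, 0, 0, 0, 0, 0], [2, 0.4, 0, 0, 0, 0, 0], [2, 0.4, 0, 0, 0, 0, 0], [2, 0.4, 0, 0, 0, 0, 0]])

```text
clock: 28.25
tcp_pos: [0.6056, 0.232, 0.0243]
ee_rot: [179.7, -0.0, -77.3]
force: [-7.4, -2.1, 1.3]
gripper_width: 0.0106
```

Request:
play_rows(steps=[[-0.4, -0.1, 0, 0, 0, 0, 0], [-0.8, -0.2, 0, 0, 0, 0, 0], [-1.2, -0.3, 0, 0, 0, 0, 0], [-1.5, -0.3, 0, 0, 0, 0, 0], [-1.5, -0.3, 0, 0, 0, 0, 0], [-1.5, -0.3, 0, 0, 0, 0, 0], [-1.5, -0.3, 0, 0, 0, 0, 0], [-1.5, -0.3, 0, 0, 0, 0, 0]], squeeze=30)

```text
clock: 29.25
tcp_pos: [0.6056, 0.232, 0.0242]
ee_rot: [179.9, -0.0, -77.3]
force: [-4.5, -2.9, -1.8]
gripper_width: 0.0107
```

```bash
python3 look.py t side wrist; python3 sz.py t 225 165 305 235 8
```

```text
29.25 [0.6056 0.232  0.0242] [ 1.7986e+02 -1.0000e-02 -7.7260e+01] F [-4.47 -2.89 -1.82] T [-0.256  0.724  0.024] 0.01066764227376436
```

View pics/t_w.png

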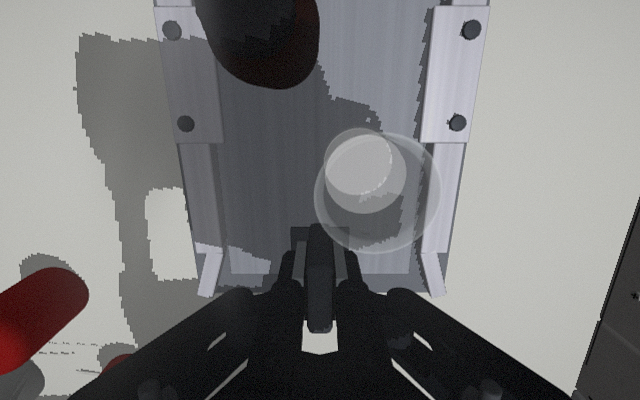

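View pics/t_sz.png

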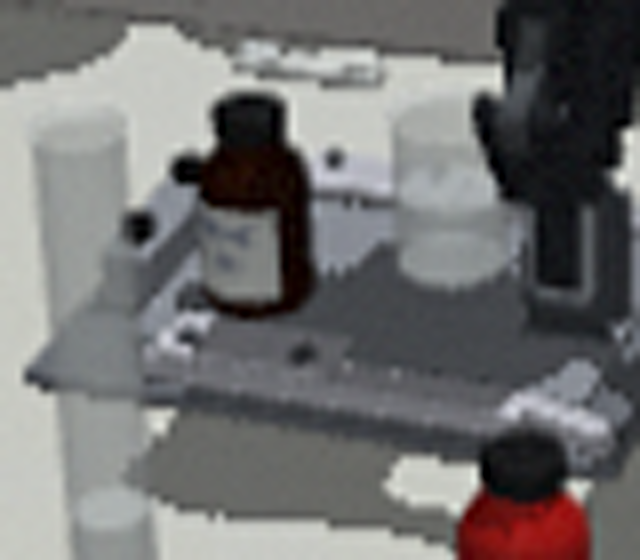

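Request:
play_rows(steps=[[0, 0, 0, 0, 0, 0, 12], [0, 0, 0, 0, 0, 0, 16], [0, 0, 0, 0, 0, 0, 22], [0, 0, 0, 0, 0, 0, 30], [0, 0, 0, 0, 0, 0, 36], [0, 0, 0, 0, 0, 0, 40], [0, 0, 0, 0, 0, 0, 40], [0, 0, 0, 0, 0, 0, 40]], squeeze=20)

```text
clock: 30.35
tcp_pos: [0.6064, 0.2322, 0.0243]
ee_rot: [180.0, 0.0, -77.3]
force: [0.4, 0.4, 0.4]
gripper_width: 0.0399
```

```bash
python3 look.py u side wrist; python3 sz.py u 225 165 305 235 8
```

```text
30.35 [0.6064 0.2322 0.0243] [179.96   0.   -77.27] F [0.4  0.38 0.45] T [-0.023 -0.024 -0.03 ] 0.03987688728595087
```

View pics/u_w.png

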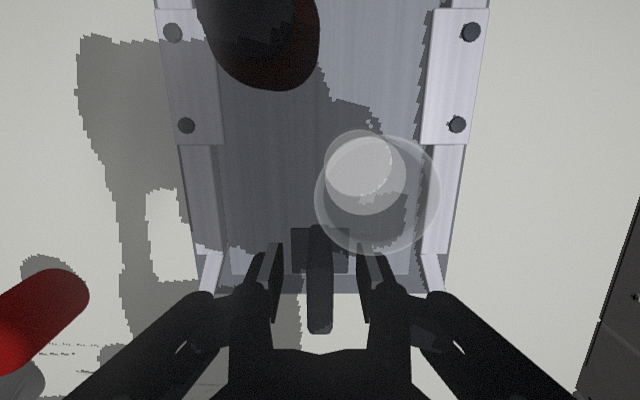

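View pics/u_sz.png

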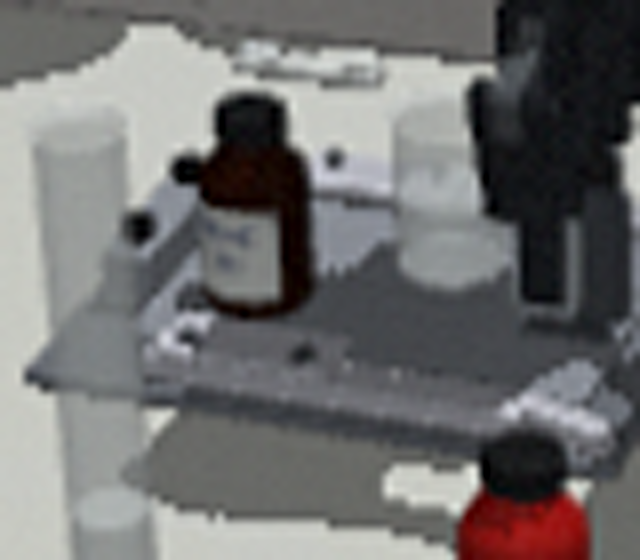

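Request:
play_rows(steps=[[0, 0, 6, 0, 0, 0, 40], [0, 0, 18, 0, 0, 0, 40], [0, 0, 35, 0, 0, 0, 40], [0, 0, 55, 0, 0, 0, 40], [0, 0, 78, 0, 0, 0, 40], [0, 0, 100, 0, 0, 0, 40], [-10, -2, 120, 0, 0, 0, 40], [-25, -6, 130, 0, 0, 0, 40]])

```text
clock: 31.45
tcp_pos: [0.5812, 0.2263, 0.1563]
ee_rot: [-179.9, 0.0, -77.3]
force: [-0.5, -0.3, -0.1]
gripper_width: 0.0402
```

Request:
play_rows(steps=[[-25, -6, 8, 0, 0, 0, 40], [-55, -13, 15, 0, 0, 0, 40], [-85, -20, 20, 0, 0, 0, 40], [-110, -25, 20, 0, 0, 0, 40], [-130, -30, 20, 0, 0, 0, 40], [-140, -32, 20, 0, 0, 0, 40], [-140, -32, 20, 0, 0, 0, 40], [-140, -32, 20, 0, 0, 0, 40]])

```text
clock: 32.45
tcp_pos: [0.4422, 0.1944, 0.1744]
ee_rot: [-180.0, 0.0, -77.3]
force: [-0.2, 0.4, 0.2]
gripper_width: 0.04
```

```bash
python3 look.py v side top wrist;  python3 zoomtop.py v 265 120 365 200 7.5;python3 sz.py v 225 165 325 235 8
```

```text
32.45 [0.4422 0.1944 0.1744] [-179.98    0.    -77.27] F [-0.19  0.38  0.18] T [-0.     0.01   0.022] 0.040010996544577224
```

View pics/v_tz265_120.png

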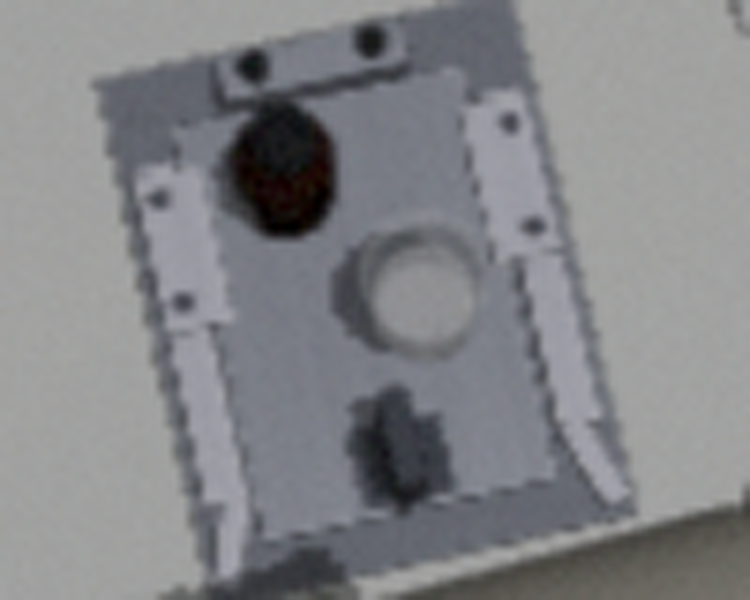

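View pics/v_w.png

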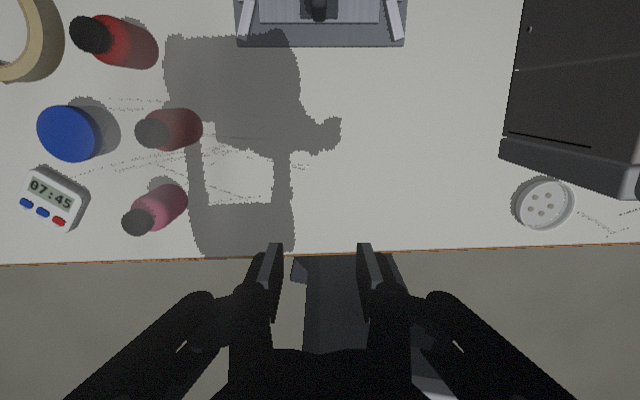

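View pics/v_sz.png

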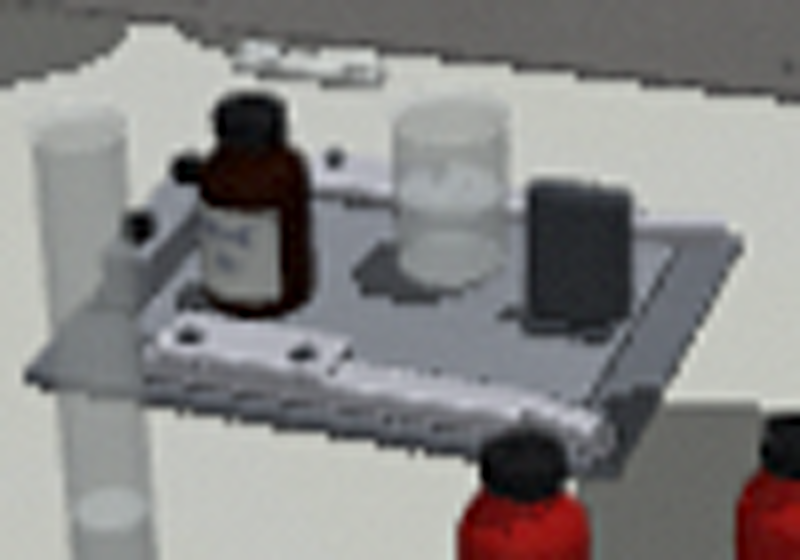

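```bash
python3 zoomtop.py v 283 120 333 145 15
```

```text
(no output)
```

View pics/v_tz283_120.png

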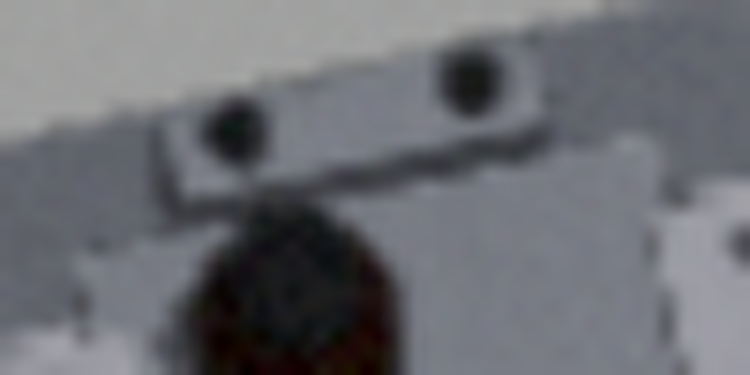

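```bash
python3 - <<'E'
from h import *
d=pickle.load(open("v.pkl","rb"));T=d["top"];z=pickle.load(open("cams0.pkl","rb"))["top"]
a=[cv2.resize(c["frame"][120:145,286:326],None,fx=18,fy=11*18/18*1.0,interpolation=cv2.INTER_NEAREST) if 0 else cv2.resize(c["frame"][120:143,286:326],None,fx=13,fy=13,interpolation=cv2.INTER_NEAREST) for c in (z,T)]
g=np.vstack(a); g=np.clip(g.astype(float)*1.4,0,255).astype(np.uint8); cv2.imwrite("pics/cmpstop.png",g)
# predicted: stop face x=X bay at z=6,12,28 ; tray front corners
b=np.radians(12.86);R=np.array([[np.cos(b),-np.sin(b)],[np.sin(b),np.cos(b)]]);bay=np.array([647.0,241.9])
def W(x,y,zz): return np.array([*((R@np.array([x,y])+bay)/1000),zz/1000])
for X in (92,95,98,101,103):
    print(X,[((proj(T,W(X,y,zz))[0]-[286,120]+.5)*13).round(0).tolist() for y in(35,-35) for zz in(6,12,28)])
E
```

```text
92 [[129.0, 237.0], [128.0, 229.0], [124.0, 206.0], [447.0, 169.0], [447.0, 160.0], [447.0, 136.0]]
95 [[126.0, 224.0], [125.0, 216.0], [121.0, 193.0], [444.0, 155.0], [444.0, 147.0], [444.0, 123.0]]
98 [[123.0, 211.0], [122.0, 203.0], [118.0, 180.0], [441.0, 142.0], [441.0, 134.0], [441.0, 110.0]]
101 [[120.0, 198.0], [119.0, 189.0], [115.0, 166.0], [437.0, 129.0], [438.0, 120.0], [438.0, 96.0]]
103 [[118.0, 189.0], [117.0, 181.0], [113.0, 157.0], [435.0, 121.0], [436.0, 112.0], [436.0, 88.0]]
```

View pics/cmpstop.png

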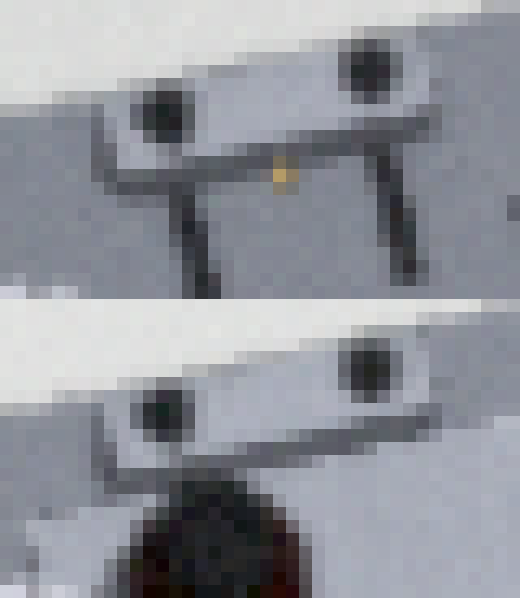

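```bash
python3 - <<'E'
from workcell import ctrl
print(ctrl.close_job()); s=ctrl.get_state(); print(s["clock"])
E
```

```text
the job is handed in; nothing more can be done
None
the job is handed in; nothing more can be done
```

I docked the tray fully home against the end stop, let go, and handed the job in at about 32.6 s. No verdict is reported, so the outcome below rests on my own checks.

**What I did:**
- I gripped the tray by its tab, lined it up with the bay, tilted the front up and set it on the deck with the back edge still on the worktop.
- I then levelled it and slid it under the lips. I felt for the stop and touched it with the front edge at about x = +97 mm in the bay's frame. It was seated with about 7.5 N, eased off and released.

**One thing went wrong:** on the first try the tray had turned in the grip, and its front edge butted against the step. The wrist force read about 16 N sideways and 17 N vertically, about 24 N combined. I don't have the tray-to-bay contact force itself, but that is close to the 25 N limit. I backed off, re-gripped lower at 120 N, and it went over cleanly.

**Last checks:**
- **Stop:** the top image shows the tray's front edge against the stop, with the brass pin no longer visible. I could not read the pin joint directly.
- **Tray position:** the images show the tray lying level. My last measurement before it went under the lips put it within about 2 mm of the centre line. At the end I judged centring only by eye.
- **Beaker and bottle:** both are standing upright on the tray.
- **Bystanders:** they appear not to have moved, judged by eye and not measured.
- **Gripper:** it is clear of everything.

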